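# Hand-crank the vial rack into the sampler dock

### The arm

A 6-joint arm with a two-finger parallel gripper is mounted at the origin on the work surface. World frame = base frame: x ahead of the robot, y to its left, z up, the work surface at z = 0. Lengths are in m, angles in degrees, forces in N, time in s.
With the tool pointing down it reaches from about 0.275 to 0.775 m from the base axis. Payload 14.6 kg.
Tool frame: the origin (TCP) lies at the centre of the arm's flange, where the gripper is bolted on; the fingertips stand manip.tip_reach ahead of it and the grasp point (between the pads) lies 155 mm ahead of it (manip.tip_reach is the distance from the TCP to the fingertips, in m); z points along the fingers, y is the line along which they close (so a half turn about z gives the same grasp; the last joint's range is limited). The gripper opens to 85 mm and grips with 20 to 120 N. Pads are 22 mm wide; open, the fingers measure 114 mm over their backs; the gripper's body (76 mm by 85 mm) begins 54 mm behind the grasp point. The pads swing forward as they close: fully open they stand 13 mm farther back than shut.
Start: joints at [-8.898, 15.075, -2.767, 72.158, 0, 81.102], TCP at [0.525, -0, 0.405] pointing down, gripper open.
Joint ranges: [-151.79, 151.79], [-50.71, 97.33], [-67.44, 78.34], [-121.81, 120.89], [-77.56, 73.72], [-180, 180]. Speed limits (degrees/s): [108.29, 108.29, 147.25, 159.86, 180, 180].

### API

Orientations are given as a 3x3 rotation matrix whose columns are the frame's x, y, z axes.
In Python, from cell import manip gives the robot as it stands.
- The arm moves only by the shell command python3 -m jog 'ROWS' [FORCE]. ROWS is JSON, a list of rows, each an object of numbers: "tx", "ty", "tz": the shift along the tool's x, y, z in m; "rx", "ry", "rz": the turn, a rotation vector about the tool's x, y, z in rad; "jaw": the gripper command: -1 is fully open, 1 is shut, values between are in proportion. In form: [{"tx": .., "ty": .., "tz": .., "rx": .., "ry": .., "rz": .., "jaw": ..}, ...]. A call has exactly 5 rows; each row shifts and turns the commanded pose from where the row before left it, along the tool's axes as they then stand; what a row does not reach is not made up. A row lasts 1/8 s, in which the tool goes at most 62.5 mm and 10.7 degrees, less where a joint would pass 70% of its speed; a pose out of reach is approached as far as the arm can. A call with a gripper value outside its range is refused whole. The fingers move at their own pace and stop on an object; FORCE is the grip in N (left out, the last holds). Time passes only in rows, so rows that do not move let the fingers close, or fill a call up. It gives the time, the measured TCP pose, the force, the opening and the grip force at its end, in the units of the state.
- manip.read_state(): the state, without advancing time (a new reading comes with each control period).
- manip.get_image(name): name is "scene" or "side" or "wrist"; returns the picture (420x560x3 uint8, red, green, blue); there is no depth.
- manip.camera_model(name): a dict with "fx", "fy", "cx", "cy" (pixels), "R" (3x3) and "t" (3): a world point X has camera coordinates R X + t; the wrist camera has in their place "hand_eye" (4x4, takes a point from camera to tool coordinates, whose origin is the TCP and whose axes are the flange's). Camera axes: x right, y down, z forward; pixel columns grow to the right and rows downward; lengths in m; the calibration is good to about 2 mm. A picture is of the moment at which its call begins: read the wrist's pose just before it. camera_model takes no time and is no camera call.
- manip.finish_job(): hands the job in; it is judged then, once.
The state is a dict: "time_s": time; "qpos": joint angles; "qvel": joint speeds; "joint_torque": joint torques, N m; "position": TCP position; "eef_rot": TCP orientation; "ft_force": force on the tool from outside, world axes, zero at the start; "wrist_torque": the same for the moment, N m; "gripper_width": finger opening in m; "grasp_force": force on a finger pad.
Only numpy, scipy, OpenCV 4.12 (cv2) and the standard library are available. Lean on these libraries where they do the work, as an engineer would, in place of code of your own. Each camera call takes 0.05 s, during which the arm holds its last target. There are 200 camera calls.

### The job

The vial-rack loader has lost power: take the hand crank from its holder, fit it fully down on the loader's square shaft end, and wind it clockwise (seen from above) by its handle for several turns, never letting it ride off the shaft, until the vial rack is fully home against the dock's stops. Feel for the square and for the stop and never force either; then let go, leaving the crank on the shaft and the other things on the bench where they stand.

Things in the scene. Friction and masses are not known exactly. Their poses are not given: they have to be found in the camera images.
- loader: Fixed rack loader: aluminium bed 140 x 440 mm, 14 mm thick; white gear housing (110 x 90 mm, flat top 60 mm above the bench); white dock (160 x 100 mm, 124 mm high) at the other end. Origin on the bench under the shaft axis; the bed runs along the loader's own -y to the dock, whose near face is 285 mm from the shaft.
- seat (a point): On the shaft axis at the flat top of the gear housing, 60 mm above the bench; axes as the loader's, NOT turning with the shaft. From here a steel shaft end 14 mm square stands up 20 mm (its top 2 mm are 11.5 mm square). The square's angle varies, follows no axis of the loader and is not measured: a socket set lightly on it at the wrong angle stays up; at the right one (every 90 degrees, about 7 either way) it drops over.
- crank: Loose steel hand crank, 0.3 kg. Origin mid hub underside, z up, x along its arm. Hub 32 mm square, 30 mm high, with a square socket 15.8 mm wide, 24 mm deep, open downward, sides along x and y, its mouth flared to 18.8 mm over the lowest 3 mm. Arm 16 mm wide, 10 mm thick, 30 to 40 mm above the underside, out to x = 76 mm. Fully fitted, the underside lies flat on the gear housing.
- socket (a point): Middle of the mouth of the crank's socket, at the hub's underside; axes as the crank's. At the start it is 8 mm above the bench, over a round post 11 mm thick and 14 mm high.
- head (a point): Centre of the crank's square grip head (20 x 20 mm, 40 mm high), straight above the socket, 60 mm above the underside; axes as the crank's, the sides along x and y.
- grip (a point): Centre of the crank's handle: a black upright sleeve, 22 mm thick, 45 mm high (42 to 87 mm above the hub's underside), that spins freely on its pin, 65 mm from the socket's axis.
- holder: Fixed grey crank holder: base plate 125 x 50 mm, 8 mm thick, a round post in the socket and a 38 mm high rest under the arm's end. Origin on the bench under the post, x towards the rest.
- rack (a point): Middle of the black vial rack (110 x 70 mm, amber vials up to 69 mm above the bench), 46 mm above the bench. It slides only along the loader's -y: one clockwise turn of the shaft brings it 40 mm nearer the dock, so nearly 3 turns are needed. The shaft is stiff (0.15 N m, 2.5 N at the crank's handle) and stays where it is left.
- home (a point): Where rack lies when the rack is fully home against the two rubber stops of the dock. The hard stop comes within 0.5 mm past it: there the crank turns no further and the force on the handle rises steeply over its usual 2 to 3 N; more than some 25 N there is forcing it.
- bottle: Bystander: amber bottle, 68 mm thick, 150 mm high. Origin under its middle.
- beaker: Bystander: clear open beaker, 64 mm wide, 70 mm high. Origin under its middle.
- tipbox: Bystander: empty grey open box 90 x 60 mm, 45 mm high. Origin under its middle.
Things that resemble listed ones, but are neither listed nor needed, are in the scene too. There is more than one size of the crank; the one meant has the size given above.

How it is judged:
By the outcome, as a careful person would: the job done as asked, in the order asked, and still so for the second after the job is handed in, with the robot touching nothing.
It also fails if it takes over 72 s, if anything falls off the work surface, if the arm or the gripper's body presses on something with over 40 N, if the wrist force passes 120 N, or if a joint passes its speed limit or range.

## Working session

There is one attempt and no reset: what is moved stays moved. The work goes in short steps, Python scripts to look and compute and a shell command to move; the robot and the scene stay as the last step left them, time stands still between calls to the robot, and variables do not carry over. Pictures are saved under pics/ and viewed, at most 10 in all, crops included, and the job is handed in when it is done.

```bash
ls; mkdir -p pics; cat > h.py <<'E'
import numpy as np, cv2
from cell import manip
def snap(n,f):
    s=manip.read_state(); im=manip.get_image(n); cv2.imwrite('pics/'+f,im[:,:,::-1]); return s,im
def cam(n,s=None):
    m=manip.camera_model(n); K=np.array([[m['fx'],0,m['cx']],[0,m['fy'],m['cy']],[0,0,1]])
    if 'hand_eye' in m:
        T=np.eye(4);T[:3,:3]=np.array(s['eef_rot']);T[:3,3]=s['position'];W=T@np.array(m['hand_eye']);R=W[:3,:3].T;t=-R@W[:3,3]
    else: R=np.array(m['R']);t=np.array(m['t'])
    return K,R,t
def onplane(c,uv,z):
    K,R,t=c;uv=np.atleast_2d(np.array(uv,float));C=-R.T@t
    d=(R.T@np.linalg.inv(K)@np.c_[uv,np.ones(len(uv))].T).T
    return C+d*((z-C[2])/d[:,2])[:,None]
def proj(c,X):
    K,R,t=c;p=(K@(R@np.atleast_2d(X).T+t[:,None])).T;return p[:,:2]/p[:,2:]
E
python3 - <<'E'
from h import *
ims=[snap(n,n+'0.png') for n in('scene','side','wrist')]
for n in('scene','side'): 
    K,R,t=cam(n);print(n,-R.T@t,K[0,0])
s=manip.read_state();print(s, manip.tip_reach)
a=np.zeros((600,800,3),np.uint8)
E
```

```text
pics
scene [ 1.46851357 -0.3019826   1.21410396] 544.6617242322127
side [ 0.14153178 -0.67346783  0.86793332] 520.5688547167022
{'time_s': 0.15, 'qpos': array([-8.89838482e+00,  1.50930164e+01, -2.79208086e+00,  7.21581308e+01,
       -5.09086090e-04,  8.11002958e+01]), 'qvel': array([ 0.028357  , -0.05519181,  0.11279116,  0.00067465,  0.00117755,
        0.11577693]), 'joint_torque': array([ 2.40502384e-03, -6.37823009e+01,  3.84648621e+01,  1.05481912e-02,
       -5.52052688e-05,  6.25772100e-05]), 'position': array([ 5.24947874e-01, -1.27948722e-06,  4.04352521e-01]), 'eef_rot': array([[-2.29900121e-05,  9.99999721e-01, -7.46765805e-04],
       [ 9.99999994e-01,  2.30706134e-05,  1.07925365e-04],
       [ 1.07942563e-04, -7.46763319e-04, -9.99999715e-01]]), 'ft_force': array([-0.19800921,  0.17063499, -0.37323957]), 'wrist_torque': array([-0.02176285,  0.01741162,  0.01583038]), 'grasp_force': 0.0, 'gripper_width': 0.08516104409735945} 0.1734
```

View pics/scene0.png

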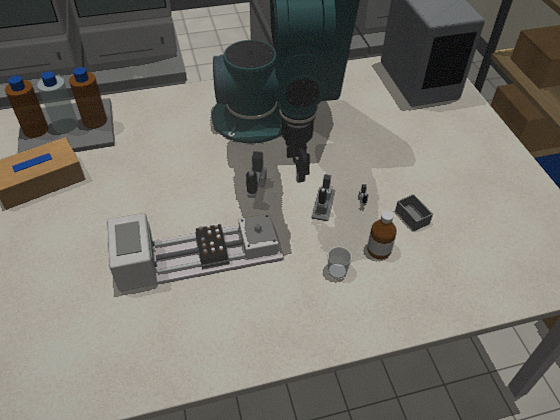

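View pics/side0.png

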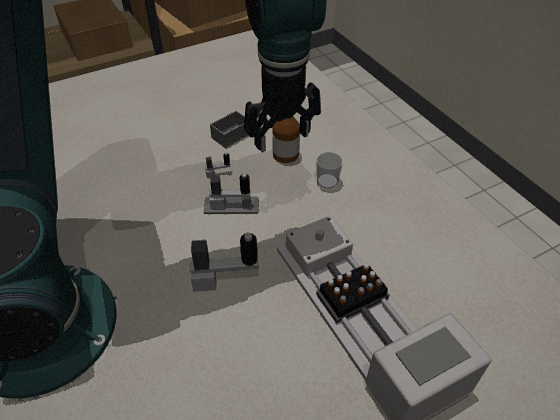

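View pics/wrist0.png

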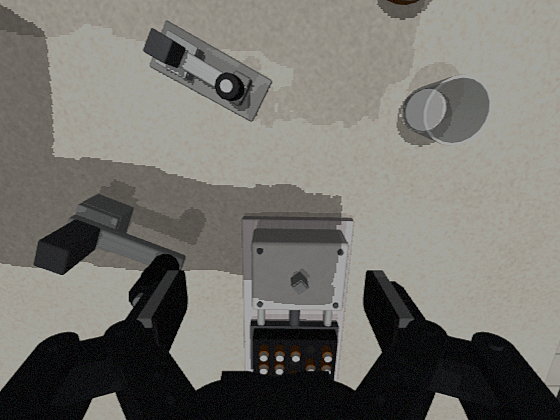

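The scene picture shows the loader (shaft about 259,229), a dark crank at (252,178), a crank on a plate at (323,195) and a small one at (363,195). In the wrist picture the plate crank has its head at (164,47) and handle at (230,86), with the shaft at (300,275).

```bash
python3 - <<'E'
from h import *
im=cv2.imread('pics/wrist0.png')
s=manip.read_state();c=cam('wrist',s)
print('camera C',-c[1].T@c[2])
P=lambda uv,z:onplane(c,uv,z).round(4).tolist()
print('plate',P([(166,20),(272,76),(252,121),(150,66)],.008))
print('handle',P([(228,86)],.095),'head',P([(164,47)],.088))
print('housing',P([(252,230),(350,228),(350,308),(252,308)],.06))
print('shaft',P([(300,275)],.08),P([(300,286)],.06))
a=cv2.resize(im[0:135,125:300],None,fx=4,fy=4,interpolation=cv2.INTER_CUBIC)[:, :700]
b=cv2.resize(im[205:385,225:370],None,fx=3,fy=3,interpolation=cv2.INTER_CUBIC)
cv2.imwrite('pics/a.png',a)
o=np.zeros((600,800,3),np.uint8)
a=cv2.resize(a,None,fx=.75,fy=.75)[:, :365*2]
o2=np.zeros((540,800,3),np.uint8); a=cv2.resize(im[10:130,135:285],None,fx=2.4,fy=2.4,interpolation=cv2.INTER_CUBIC)
o2[:a.shape[0],:a.shape[1]]=a; o2[:540,365:800]=b
cv2.imwrite('pics/c1.png',o2)
E
```

```text
camera C [0.52502842 0.08268959 0.37358221]
plate [[0.4122, 0.1648, 0.008], [0.5213, 0.1116, 0.008], [0.4985, 0.0645, 0.008], [0.39, 0.1215, 0.008]]
handle [[0.4854, 0.097, 0.095]] head [[0.433, 0.1274, 0.088]]
housing [[0.4995, -0.0476, 0.06], [0.6064, -0.0452, 0.06], [0.6144, -0.1485, 0.06], [0.4971, -0.1486, 0.06]]
shaft [[0.5516, -0.0917, 0.08]] [[0.5538, -0.1182, 0.06]]
```

View pics/c1.png

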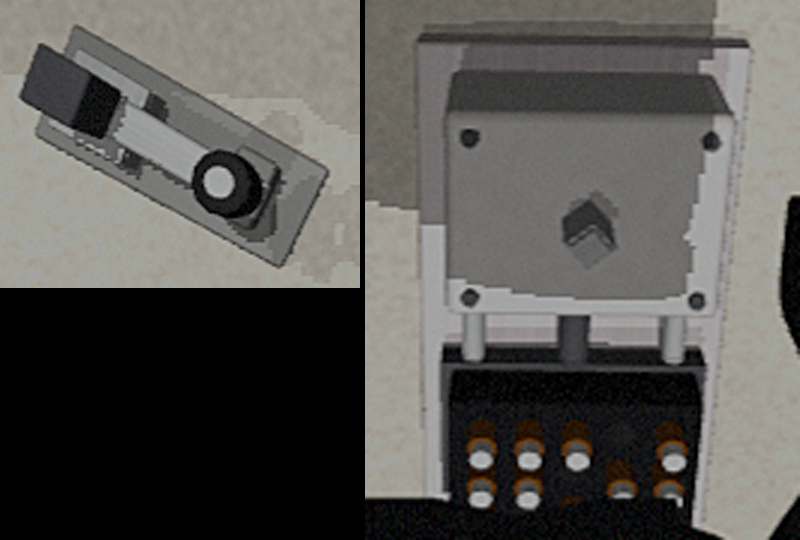

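The crop shows the plate crank (head top centre near wrist pixel 159,45; pin top 229,86) and the square shaft top, rotated roughly 40°, near pixel (300,287). I'll take a closer look at both while moving.

```bash
python3 - <<'E'
from h import *
s=manip.read_state();c=cam('wrist',s)
P=lambda uv,z:onplane(c,uv,z).round(4).tolist()
print(np.array(manip.camera_model('wrist')['hand_eye']).round(3))
print('handle',P([(229,86)],.095),'head',P([(159.2,45)],.088))
print('housing',P([(252.3,242),(348,242),(348,309),(252.3,309)],.06),'shaft',P([(300,287.3)],.08))
print('imgcentre ground',P([(280,210)],.08))
E
# move toward the shaft with the camera: TCP shift -0.1 in world y
python3 -m jog '[{"tx":-0.03,"ty":0.01},{"tx":-0.03,"ty":0.01},{"tx":-0.03,"ty":0.01},{"tz":0.02},{}]'
python3 - <<'E'
from h import *
s,im=snap('wrist','w1.png');c=cam('wrist',s);print(s['position'],s['time_s'])
cv2.imwrite('pics/w1c.png',cv2.resize(im[60:300,150:430,::-1],None,fx=2.5,fy=2.5,interpolation=cv2.INTER_CUBIC))
E
```

```text
[[-0.    -0.947 -0.322  0.083]
 [ 1.    -0.    -0.001  0.   ]
 [ 0.    -0.322  0.947  0.031]
 [ 0.     0.     0.     1.   ]]
handle [[0.4862, 0.097, 0.095]] head [[0.4292, 0.1288, 0.088]]
housing [[0.4995, -0.062, 0.06], [0.6055, -0.0619, 0.06], [0.6122, -0.1499, 0.06], [0.4974, -0.15, 0.06]] shaft [[0.552, -0.107, 0.08]]
imgcentre ground [[0.5297, -0.0177, 0.08]]
[ 5.24947874e-01 -1.27948722e-06  4.04352521e-01] 0.15$[0]: bad value
```

View pics/w1c.png

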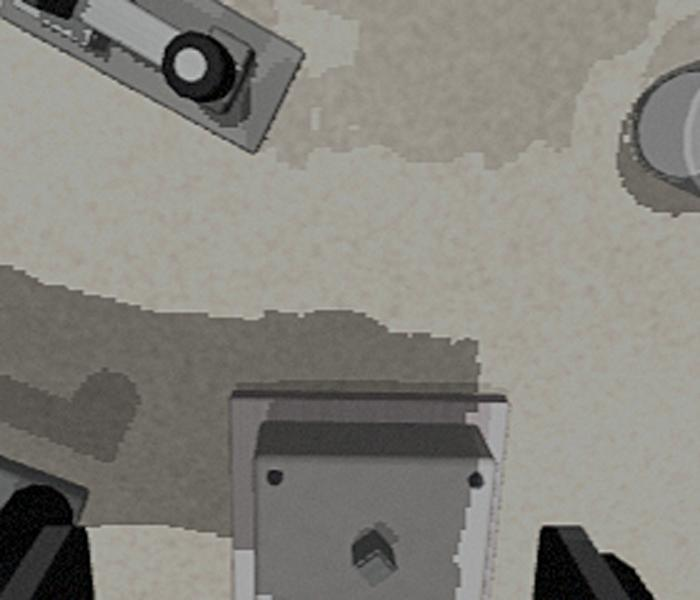

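The arm did not move (every row needs all keys); the same view still shows the shaft's square at about 45° to the housing. Retrying with full rows.

```bash

python3 -m jog '[{"tx":-0.04,"ty":0.01,"tz":0,"rx":0,"ry":0,"rz":0,"jaw":-1},{"tx":-0.04,"ty":0.01,"tz":0,"rx":0,"ry":0,"rz":0,"jaw":-1},{"tx":-0.02,"ty":0.007,"tz":0,"rx":0,"ry":0,"rz":0,"jaw":-1},{"tx":0,"ty":0,"tz":0,"rx":0,"ry":0,"rz":0,"jaw":-1},{"tx":0,"ty":0,"tz":0,"rx":0,"ry":0,"rz":0,"jaw":-1}]'
python3 - <<'E'
from h import *
s,im=snap('wrist','w1.png');c=cam('wrist',s);print(s['position'],s['time_s'])
p=proj(c,[.552,-.107,.08])[0].round().astype(int);print(p)
x,y=p-[40,35];cr=im[y:y+70,x:x+80,::-1]
o=cv2.resize(cr,None,fx=7.5,fy=7.5,interpolation=cv2.INTER_CUBIC);print(x,y)
cv2.imwrite('pics/w1c.png',o)
E
```

```text
time_s: 0.82
position: [0.5518, -0.0992, 0.4046]
eef_rot: [[-0.0, 1.0, -0.0], [1.0, 0.0, 0.0], [0.0, -0.0, -1.0]]
ft_force: [1.1, 0.6, -0.6]
gripper_width: 0.0854
grasp_force: 0.0
[ 0.55181519 -0.09923714  0.40464015] 0.825
[275 201]
235 166
```

View pics/w1c.png

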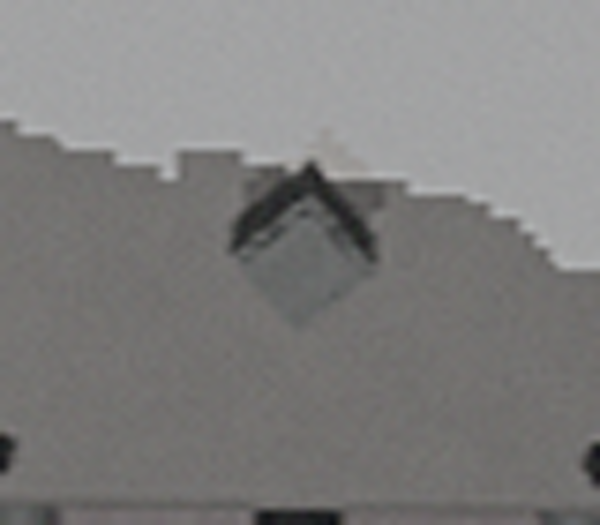

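The crop shows the shaft's light top face: left corner (238,258), bottom (300,326), right (374,262), top about (306,210), so its centre is near wrist pixel (275.5,201).

```bash

python3 - <<'E'
from h import *
s=manip.read_state();c=cam('wrist',s)
q=np.array([(238,258),(300,326),(374,262),(306,210)])/7.5+[235,166]-0.4
w=onplane(c,q,.079);print(w.round(4),w.mean(0).round(4))
for i in range(4):
    d=w[(i+1)%4]-w[i];print(np.hypot(d[0],d[1])*1e3,np.degrees(np.arctan2(d[1],d[0]))%90)
d=w[2]-w[0];print(np.degrees(np.arctan2(d[1],d[0]))+45);d=w[3]-w[1];print(np.degrees(np.arctan2(d[1],d[0]))-45)
E
# to above crank camera view: raise nothing, go world x -0.10, y +0.19, yaw +61
python3 -m jog '[{"tx":0.05,"ty":-0.025,"tz":0,"rx":0,"ry":0,"rz":0,"jaw":-1},{"tx":0.05,"ty":-0.025,"tz":0,"rx":0,"ry":0,"rz":0,"jaw":-1},{"tx":0.05,"ty":-0.025,"tz":0,"rx":0,"ry":0,"rz":0,"jaw":-1},{"tx":0.05,"ty":-0.025,"tz":0,"rx":0,"ry":0,"rz":0,"jaw":-1},{"tx":0.02,"ty":-0.01,"tz":0,"rx":0,"ry":0,"rz":0,"jaw":-1}]' | head -2
python3 -m jog '[{"tx":0,"ty":0,"tz":0,"rx":0,"ry":0,"rz":-0.18,"jaw":-1},{"tx":0,"ty":0,"tz":0,"rx":0,"ry":0,"rz":-0.18,"jaw":-1},{"tx":0,"ty":0,"tz":0,"rx":0,"ry":0,"rz":-0.18,"jaw":-1},{"tx":0,"ty":0,"tz":0,"rx":0,"ry":0,"rz":-0.18,"jaw":-1},{"tx":0,"ty":0,"tz":0,"rx":0,"ry":0,"rz":-0.18,"jaw":-1}]' | head -2
python3 -m jog '[{"tx":0,"ty":0,"tz":0,"rx":0,"ry":0,"rz":-0.16,"jaw":-1},{"tx":0,"ty":0,"tz":0,"rx":0,"ry":0,"rz":0,"jaw":-1},{"tx":0,"ty":0,"tz":0,"rx":0,"ry":0,"rz":0,"jaw":-1},{"tx":0,"ty":0,"tz":0,"rx":0,"ry":0,"rz":0,"jaw":-1},{"tx":0,"ty":0,"tz":0,"rx":0,"ry":0,"rz":0,"jaw":-1}]' | head -3
python3 - <<'E'
from h import *
s,im=snap('wrist','w2.png');c=cam('wrist',s)
print(s['qpos'])
cv2.imwrite('pics/w2c.png',cv2.resize(im[80:360,100:460,::-1],None,fx=2.1,fy=2.1,interpolation=cv2.INTER_CUBIC))
E
```

```text
[[ 0.5431 -0.1066  0.079 ]
 [ 0.5513 -0.1162  0.079 ]
 [ 0.5611 -0.1072  0.079 ]
 [ 0.5521 -0.1     0.079 ]] [ 0.5519 -0.1075  0.079 ]
12.576539428463144 40.845210643641394
13.30118105989823 42.429120756879804
11.522569687079619 51.609318732803445
11.17948301227662 36.2838935671148
43.2861151005725
42.20862847774349
time_s: 1.5
position: [0.4398, 0.1227, 0.4051]
time_s: 2.12
position: [0.4413, 0.1207, 0.4049]
time_s: 2.75
position: [0.442, 0.12, 0.4047]
eef_rot: [[-0.872, 0.49, 0.0], [0.49, 0.872, 0.0], [-0.0, 0.0, -1.0]]
[ 4.98128935e+00  8.49885293e+00 -1.14717262e+01  7.00273698e+01
 -1.56546892e-04  3.43039061e+01]
```

View pics/w2c.png

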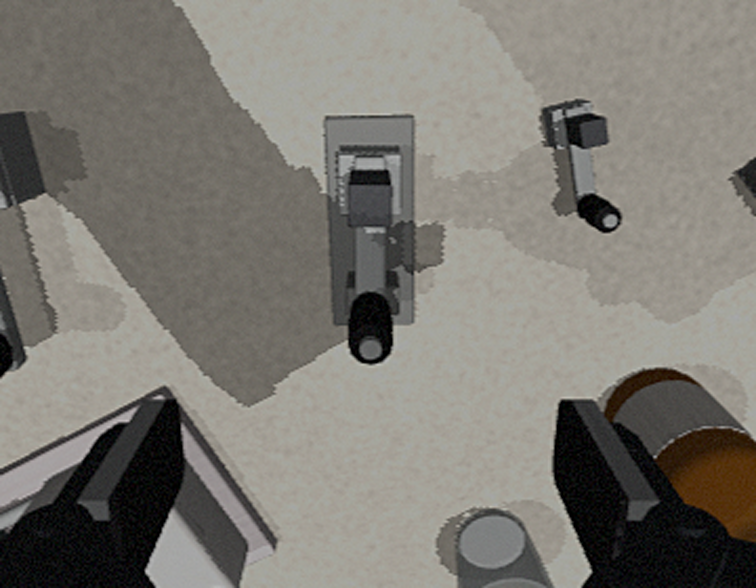

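The crop shows the right crank aligned with the image column: head top face centre at crop (369.5,205), handle top at (370,348); the bottle is at lower right and the beaker bottom centre.

```bash

python3 - <<'E'
from h import *
s=manip.read_state();c=cam('wrist',s)
h=onplane(c,(276,177.4),.088)[0];g=onplane(c,(276.1,245.5),.096)[0]
d=g-h;print(h,g,np.hypot(*d[:2]),np.degrees(np.arctan2(d[1],d[0])))
R=np.array(s['eef_rot']);print('tool shift to head',R.T@(h-s['position']))
b=onplane(c,(100+690/2.1,80+480/2.1),.15);print('bottle top about',b)
E
```

```text
[0.42697121 0.12915399 0.088     ] [0.485159   0.09663733 0.096     ] 0.06665697520586174 -29.197451741677618
tool shift to head [0.01755913 0.00062366 0.31666678]
bottle top about [[0.57837248 0.19376647 0.15      ]]
```

```bash

python3 -m jog '[{"tx":0.017,"ty":0.0005,"tz":0.03,"rx":0,"ry":0,"rz":0,"jaw":0},{"tx":0,"ty":0,"tz":0.05,"rx":0,"ry":0,"rz":0,"jaw":0},{"tx":0,"ty":0,"tz":0.05,"rx":0,"ry":0,"rz":0,"jaw":0},{"tx":0,"ty":0,"tz":0.03,"rx":0,"ry":0,"rz":0,"jaw":0},{"tx":0,"ty":0,"tz":0.016,"rx":0,"ry":0,"rz":0,"jaw":0}]' 60
python3 -m jog '[{"tx":0,"ty":0,"tz":0,"rx":0,"ry":0,"rz":0,"jaw":0},{"tx":0,"ty":0,"tz":0,"rx":0,"ry":0,"rz":0,"jaw":0.3},{"tx":0,"ty":0,"tz":0,"rx":0,"ry":0,"rz":0,"jaw":1},{"tx":0,"ty":0,"tz":0,"rx":0,"ry":0,"rz":0,"jaw":1},{"tx":0,"ty":0,"tz":0,"rx":0,"ry":0,"rz":0,"jaw":1}]' 60
python3 - <<'E'
from h import *
s,im=snap('wrist','w3.png')
print(s['position'],s['gripper_width'],s['grasp_force'],s['ft_force'])
E
```

```text
time_s: 3.42
position: [0.427, 0.1286, 0.2272]
eef_rot: [[-0.872, 0.489, -0.002], [0.489, 0.872, -0.0], [0.001, -0.001, -1.0]]
ft_force: [-0.0, -0.5, -0.5]
gripper_width: 0.0426
grasp_force: 0.0
time_s: 4.05
position: [0.4277, 0.1288, 0.2296]
eef_rot: [[-0.872, 0.489, 0.002], [0.489, 0.872, 0.0], [-0.001, 0.001, -1.0]]
ft_force: [-0.4, -0.0, 5.8]
gripper_width: 0.0193
grasp_force: 59.2
[0.42769388 0.12875992 0.22963646] 0.019270899581065117 59.162887930870056 [-4.02696261e-01 -2.13251591e-03  5.76348644e+00]
```

View pics/w3.png

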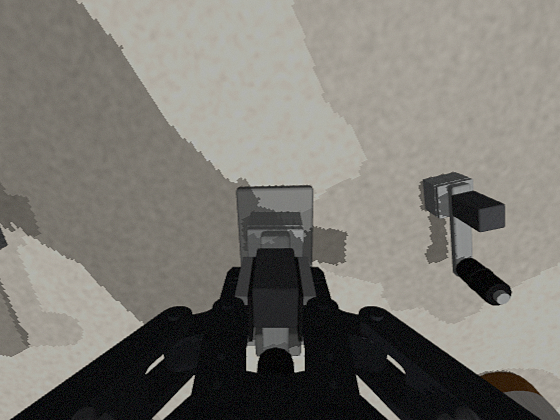

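The picture shows the head between the pads, centred, with the handle beyond it. Width 19.3 mm at 59 N, so it is held. Now lift high (clear of the large decoy), carry and turn.

```bash

python3 -m jog '[{"tx":0,"ty":0,"tz":-0.015,"rx":0,"ry":0,"rz":0,"jaw":1},{"tx":0,"ty":0,"tz":-0.035,"rx":0,"ry":0,"rz":0,"jaw":1},{"tx":0,"ty":0,"tz":-0.05,"rx":0,"ry":0,"rz":0,"jaw":1},{"tx":0,"ty":0,"tz":-0.05,"rx":0,"ry":0,"rz":0,"jaw":1},{"tx":0,"ty":0,"tz":-0.02,"rx":0,"ry":0,"rz":0,"jaw":1}]' 60
python3 -m jog '[{"tx":-0.0373,"ty":-0.0242,"tz":0,"rx":0,"ry":0,"rz":0,"jaw":1},{"tx":-0.0373,"ty":-0.0242,"tz":0,"rx":0,"ry":0,"rz":0,"jaw":1},{"tx":-0.0373,"ty":-0.0242,"tz":0,"rx":0,"ry":0,"rz":0,"jaw":1},{"tx":-0.0373,"ty":-0.0242,"tz":0,"rx":0,"ry":0,"rz":0,"jaw":1},{"tx":-0.0373,"ty":-0.0242,"tz":0,"rx":0,"ry":0,"rz":0,"jaw":1}]' 60 | head -2
python3 -m jog '[{"tx":-0.0373,"ty":-0.0242,"tz":0,"rx":0,"ry":0,"rz":0,"jaw":1},{"tx":0,"ty":0,"tz":0,"rx":0,"ry":0,"rz":0.155,"jaw":1},{"tx":0,"ty":0,"tz":0,"rx":0,"ry":0,"rz":0.155,"jaw":1},{"tx":0,"ty":0,"tz":0,"rx":0,"ry":0,"rz":0,"jaw":1},{"tx":0,"ty":0,"tz":0,"rx":0,"ry":0,"rz":0,"jaw":1}]' 60
python3 - <<'E'
from h import *
s,im=snap('wrist','w4.png');print(s['position'],s['eef_rot'],s['wrist_torque'],s['ft_force'])
_,b=snap('side','s4.png')
cv2.imwrite('pics/c4.png',np.hstack([cv2.resize(im[200:410,180:380,::-1],None,fx=2,fy=2),cv2.resize(b[100:310,230:420,::-1],None,fx=2,fy=2)]))
E
```

```text
time_s: 4.72
position: [0.4274, 0.1287, 0.4019]
eef_rot: [[-0.872, 0.489, 0.004], [0.489, 0.872, 0.0], [-0.003, 0.002, -1.0]]
ft_force: [-0.0, 0.1, -3.9]
gripper_width: 0.0192
grasp_force: 59.5
time_s: 5.35
position: [0.5313, -0.0694, 0.3992]
time_s: 5.98
position: [0.5515, -0.1072, 0.3989]
eef_rot: [[-0.684, 0.729, 0.0], [0.729, 0.684, -0.0], [-0.0, 0.0, -1.0]]
ft_force: [-0.6, -0.1, -3.2]
gripper_width: 0.0192
grasp_force: 59.6
[ 0.55153513 -0.10718733  0.39893356] [[-6.84228783e-01  7.29267396e-01  1.94329864e-04]
 [ 7.29267399e-01  6.84228804e-01 -6.87858471e-05]
 [-1.83129366e-04  9.46531784e-05 -9.99999979e-01]] [0.04436276 0.01801551 0.00040312] [-0.64229957 -0.11815654 -3.1616759 ]
```

View pics/c4.png

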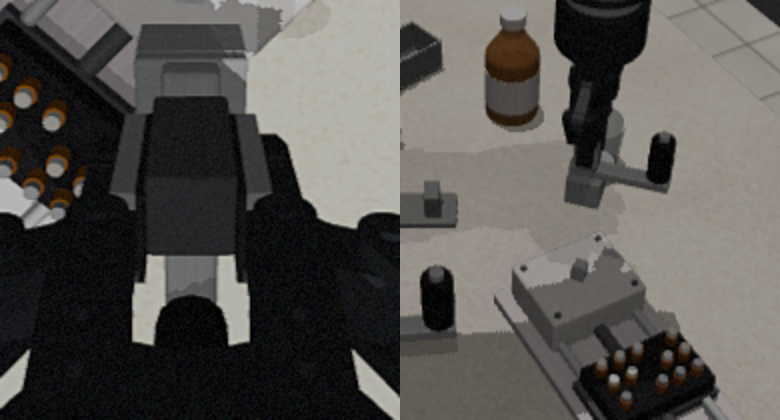

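The crop shows the crank level in the pads: head top face at wrist pixel about (276,307), with the handle below it. Side view: hub over the housing and shaft.

```bash

python3 - <<'E'
from h import *
s=manip.read_state();c=cam('wrist',s)
for v in (289,307.5,326):
    p=onplane(c,(275.8,v),s['position'][2]-.2216+.08)[0]; print(p,np.array(s['eef_rot']).T@(p-s['position']))
E
# down: underside from 177 to ~92
python3 -m jog '[{"tx":0,"ty":0,"tz":0.03,"rx":0,"ry":0,"rz":0,"jaw":1},{"tx":0,"ty":0,"tz":0.03,"rx":0,"ry":0,"rz":0,"jaw":1},{"tx":0,"ty":0,"tz":0.02,"rx":0,"ry":0,"rz":0,"jaw":1},{"tx":0,"ty":0,"tz":0.005,"rx":0,"ry":0,"rz":0,"jaw":1},{"tx":0,"ty":0,"tz":0,"rx":0,"ry":0,"rz":0,"jaw":1}]' 60
python3 - <<'E'
from h import *
s=manip.read_state();print(s['position'],s['wrist_torque'])
_,b=snap('side','s5.png');_,d=snap('scene','sc5.png')
cv2.imwrite('pics/c5.png',np.hstack([cv2.resize(b[170:310,250:380,::-1],None,fx=3,fy=3,interpolation=cv2.INTER_CUBIC),cv2.resize(d[160:300,190:320,::-1],None,fx=3,fy=3,interpolation=cv2.INTER_CUBIC)]))
E
```

```text
[ 0.54463859 -0.09959581  0.25723618] [1.03263743e-02 1.15682910e-04 1.41598504e-01]
[ 0.5508322  -0.10620373  0.25723618] [1.26958795e-03 1.21586871e-04 1.41599823e-01]
[ 0.55731419 -0.11311934  0.25723618] [-8.20890872e-03  1.27765738e-04  1.41601204e-01]
time_s: 6.7
position: [0.5518, -0.1073, 0.3141]
eef_rot: [[-0.682, 0.731, 0.0], [0.731, 0.682, -0.0], [-0.0, 0.0, -1.0]]
ft_force: [-0.0, 0.9, -2.7]
gripper_width: 0.0194
grasp_force: 59.5
[ 0.55176678 -0.10733149  0.31409555] [ 0.02623885  0.03122624 -0.04837982]
```

View pics/c5.png

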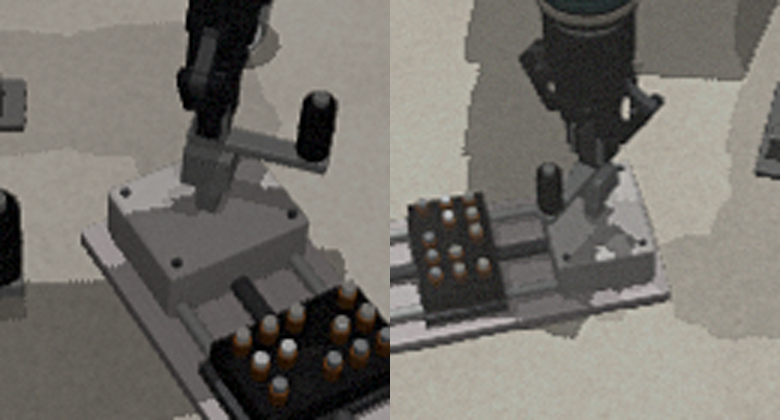

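```bash

python3 -m jog '[{"tx":-0.001,"ty":0,"tz":0.004,"rx":0,"ry":0,"rz":0,"jaw":1},{"tx":0,"ty":0,"tz":0.004,"rx":0,"ry":0,"rz":0,"jaw":1},{"tx":0,"ty":0,"tz":0.003,"rx":0,"ry":0,"rz":0,"jaw":1},{"tx":0,"ty":0,"tz":0.0015,"rx":0,"ry":0,"rz":0,"jaw":1},{"tx":0,"ty":0,"tz":0,"rx":0,"ry":0,"rz":0,"jaw":1}]' 60
python3 -m jog '[{"tx":0,"ty":0,"tz":0.001,"rx":0,"ry":0,"rz":0,"jaw":1},{"tx":0,"ty":0,"tz":0.001,"rx":0,"ry":0,"rz":0,"jaw":1},{"tx":0,"ty":0,"tz":0.001,"rx":0,"ry":0,"rz":0,"jaw":1},{"tx":0,"ty":0,"tz":0,"rx":0,"ry":0,"rz":0,"jaw":1},{"tx":0,"ty":0,"tz":0,"rx":0,"ry":0,"rz":0,"jaw":1}]' 60
python3 -c "
from h import *
s=manip.read_state();print(s['position'],s['wrist_torque'],s['ft_force'])"
```

```text
time_s: 7.42
position: [0.5523, -0.1081, 0.3011]
eef_rot: [[-0.682, 0.732, -0.0], [0.732, 0.682, 0.0], [0.0, -0.0, -1.0]]
ft_force: [0.4, 0.4, -3.1]
gripper_width: 0.0194
grasp_force: 59.5
time_s: 8.05
position: [0.5524, -0.1081, 0.2982]
eef_rot: [[-0.682, 0.732, -0.0], [0.732, 0.682, 0.0], [0.0, 0.0, -1.0]]
ft_force: [-1.0, -0.2, -3.9]
gripper_width: 0.0194
grasp_force: 59.5
[ 0.55235467 -0.10806385  0.29817857] [-0.0452692   0.01425293  0.00513146] [-0.96851334 -0.17585253 -3.90262772]
```

```bash

for i in 1; do python3 -m jog '[{"tx":0,"ty":0,"tz":0.001,"rx":0,"ry":0,"rz":0,"jaw":1},{"tx":0,"ty":0,"tz":0.001,"rx":0,"ry":0,"rz":0,"jaw":1},{"tx":0,"ty":0,"tz":0.001,"rx":0,"ry":0,"rz":0,"jaw":1},{"tx":0,"ty":0,"tz":0,"rx":0,"ry":0,"rz":0,"jaw":1},{"tx":0,"ty":0,"tz":0,"rx":0,"ry":0,"rz":0,"jaw":1}]' 60; done
python3 -c "
from h import *
s=manip.read_state();print(s['position'],s['wrist_torque'],s['ft_force'])"
```

```text
time_s: 8.68
position: [0.5523, -0.1081, 0.2952]
eef_rot: [[-0.682, 0.732, -0.0], [0.732, 0.682, 0.0], [0.0, -0.0, -1.0]]
ft_force: [-0.4, -0.1, -2.7]
gripper_width: 0.0196
grasp_force: 59.5
[ 0.55234865 -0.10806701  0.29518211] [ 0.00114815  0.06228903 -0.04733047] [-0.35378091 -0.07685215 -2.69404176]
```

```bash

for i in 1; do python3 -m jog '[{"tx":0,"ty":0,"tz":0.001,"rx":0,"ry":0,"rz":0,"jaw":1},{"tx":0,"ty":0,"tz":0.001,"rx":0,"ry":0,"rz":0,"jaw":1},{"tx":0,"ty":0,"tz":0.001,"rx":0,"ry":0,"rz":0,"jaw":1},{"tx":0,"ty":0,"tz":0.001,"rx":0,"ry":0,"rz":0,"jaw":1},{"tx":0,"ty":0,"tz":0,"rx":0,"ry":0,"rz":0,"jaw":1}]' 60; done
python3 -c "
from h import *
s=manip.read_state();print(s['position'],s['wrist_torque'],s['ft_force'])"
python3 -m jog '[{"tx":0,"ty":0,"tz":0.001,"rx":0,"ry":0,"rz":0,"jaw":1},{"tx":0,"ty":0,"tz":0.001,"rx":0,"ry":0,"rz":0,"jaw":1},{"tx":0,"ty":0,"tz":0.001,"rx":0,"ry":0,"rz":0,"jaw":1},{"tx":0,"ty":0,"tz":0.001,"rx":0,"ry":0,"rz":0,"jaw":1},{"tx":0,"ty":0,"tz":0,"rx":0,"ry":0,"rz":0,"jaw":1}]' 60
```

```text
time_s: 9.3
position: [0.5523, -0.1081, 0.2911]
eef_rot: [[-0.682, 0.732, -0.0], [0.732, 0.682, 0.0], [0.0, -0.0, -1.0]]
ft_force: [0.1, 0.3, -2.9]
gripper_width: 0.0193
grasp_force: 59.5
[ 0.55232651 -0.10806229  0.29106431] [0.02311231 0.04143977 0.0073067 ] [ 0.05698803  0.31904669 -2.94866022]
time_s: 9.93
position: [0.5523, -0.1081, 0.2871]
eef_rot: [[-0.682, 0.732, -0.0], [0.732, 0.682, 0.0], [0.0, -0.0, -1.0]]
ft_force: [-0.1, -0.8, -3.8]
gripper_width: 0.019
grasp_force: 59.5
```

```bash

python3 -m jog '[{"tx":0,"ty":0,"tz":0.001,"rx":0,"ry":0,"rz":0,"jaw":1},{"tx":0,"ty":0,"tz":0.001,"rx":0,"ry":0,"rz":0,"jaw":1},{"tx":0,"ty":0,"tz":0.001,"rx":0,"ry":0,"rz":0,"jaw":1},{"tx":0,"ty":0,"tz":0.001,"rx":0,"ry":0,"rz":0,"jaw":1},{"tx":0,"ty":0,"tz":0,"rx":0,"ry":0,"rz":0,"jaw":1}]' 60
python3 -m jog '[{"tx":0,"ty":0,"tz":0.0005,"rx":0,"ry":0,"rz":0,"jaw":1},{"tx":0,"ty":0,"tz":0.0005,"rx":0,"ry":0,"rz":0,"jaw":1},{"tx":0,"ty":0,"tz":0.0005,"rx":0,"ry":0,"rz":0,"jaw":1},{"tx":0,"ty":0,"tz":0,"rx":0,"ry":0,"rz":0,"jaw":1},{"tx":0,"ty":0,"tz":0,"rx":0,"ry":0,"rz":0,"jaw":1}]' 60
python3 -c "
from h import *
s=manip.read_state();print(s['position'],s['wrist_torque'],s['ft_force'])"
```

```text
time_s: 10.55
position: [0.5523, -0.108, 0.2831]
eef_rot: [[-0.682, 0.732, -0.0], [0.732, 0.682, 0.0], [0.0, -0.0, -1.0]]
ft_force: [0.6, 0.1, -3.1]
gripper_width: 0.019
grasp_force: 59.5
time_s: 11.18
position: [0.5523, -0.1081, 0.2817]
eef_rot: [[-0.682, 0.732, -0.0], [0.732, 0.682, 0.0], [0.0, 0.0, -1.0]]
ft_force: [0.3, 0.3, -3.6]
gripper_width: 0.0191
grasp_force: 59.8
[ 0.55234505 -0.10806627  0.2816721 ] [0.01015755 0.0729128  0.00957654] [ 0.28825762  0.30492366 -3.61248592]
```

```bash

python3 -m jog '[{"tx":0,"ty":0,"tz":0.0005,"rx":0,"ry":0,"rz":0,"jaw":1},{"tx":0,"ty":0,"tz":0.0005,"rx":0,"ry":0,"rz":0,"jaw":1},{"tx":0,"ty":0,"tz":0,"rx":0,"ry":0,"rz":0,"jaw":1},{"tx":0,"ty":0,"tz":0,"rx":0,"ry":0,"rz":0,"jaw":1},{"tx":0,"ty":0,"tz":0,"rx":0,"ry":0,"rz":0,"jaw":1}]' 60
```

```text
time_s: 11.8
position: [0.5523, -0.108, 0.2816]
eef_rot: [[-0.682, 0.732, 0.001], [0.732, 0.682, -0.0], [-0.001, 0.0, -1.0]]
ft_force: [-4.0, 0.4, 12.2]
gripper_width: 0.0194
grasp_force: 61.9
```

Light contact with the housing at exactly the expected depth: seated. Release and slide along the arm to the handle.

```bash

python3 -m jog '[{"tx":0,"ty":0,"tz":-0.0007,"rx":0,"ry":0,"rz":0,"jaw":0},{"tx":0,"ty":0,"tz":0,"rx":0,"ry":0,"rz":0,"jaw":0},{"tx":0,"ty":0,"tz":-0.003,"rx":0,"ry":0,"rz":0,"jaw":0},{"tx":-0.03,"ty":0,"tz":0,"rx":0,"ry":0,"rz":0,"jaw":0},{"tx":-0.034,"ty":0,"tz":0,"rx":0,"ry":0,"rz":0,"jaw":0}]' 30
python3 -m jog '[{"tx":0,"ty":0,"tz":0,"rx":0,"ry":0,"rz":0,"jaw":0},{"tx":0,"ty":0,"tz":0,"rx":0,"ry":0,"rz":0,"jaw":0.4},{"tx":0,"ty":0,"tz":0,"rx":0,"ry":0,"rz":0,"jaw":1},{"tx":0,"ty":0,"tz":0,"rx":0,"ry":0,"rz":0,"jaw":1},{"tx":0,"ty":0,"tz":0,"rx":0,"ry":0,"rz":0,"jaw":1}]' 30
python3 - <<'E'
from h import *
s,im=snap('wrist','w6.png');print(s['position'],s['ft_force'],s['qpos'])
_,b=snap('side','s6.png');
cv2.imwrite('pics/c6.png',np.hstack([im[140:420,140:420,::-1],cv2.resize(b[170:310,250:420,::-1],None,fx=2,fy=2,interpolation=cv2.INTER_CUBIC)]))
E
```

```text
time_s: 12.42
position: [0.5965, -0.1552, 0.2848]
eef_rot: [[-0.682, 0.731, 0.0], [0.731, 0.682, -0.0], [-0.0, 0.0, -1.0]]
ft_force: [1.3, -0.1, 0.2]
gripper_width: 0.0427
grasp_force: 0.0
time_s: 13.05
position: [0.5957, -0.1546, 0.2844]
eef_rot: [[-0.682, 0.731, -0.0], [0.731, 0.682, 0.0], [0.0, -0.0, -1.0]]
ft_force: [-0.8, 1.1, -0.3]
gripper_width: 0.0212
grasp_force: 29.3
[ 0.59571223 -0.15456233  0.28439064] [-0.78249805  1.06223182 -0.29578   ] [-2.21278063e+01  2.70963507e+01 -2.99363653e+00  5.99348853e+01
  5.64418709e-03  2.48833489e+01]
```

View pics/c6.png

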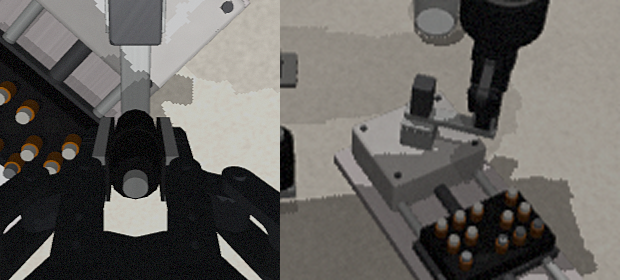

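The handle sits between the pads (21 mm, 29 N) and the side view shows the hub flat on the housing. That's my picture budget used, so I'll go by numbers now. First arc with a fixed tool orientation (the sleeve spins), 15° per row clockwise.

```bash

python3 -m jog '[{"tx":0.0022,"ty":-0.0168,"tz":0,"rx":0,"ry":0,"rz":0,"jaw":1},{"tx":0.0065,"ty":-0.0157,"tz":0,"rx":0,"ry":0,"rz":0,"jaw":1},{"tx":0.0103,"ty":-0.0135,"tz":0,"rx":0,"ry":0,"rz":0,"jaw":1},{"tx":0.0135,"ty":-0.0103,"tz":0,"rx":0,"ry":0,"rz":0,"jaw":1},{"tx":0.0157,"ty":-0.0065,"tz":0,"rx":0,"ry":0,"rz":0,"jaw":1}]' 30
python3 - <<'E'
from h import *
s=manip.read_state();R=np.array(s['eef_rot']);print(s['position'],'tool force',R.T@s['ft_force'],s['wrist_torque'])
E
```

```text
time_s: 13.78
position: [0.5163, -0.1627, 0.2844]
eef_rot: [[-0.681, 0.732, 0.001], [0.732, 0.681, 0.001], [-0.0, 0.002, -1.0]]
ft_force: [9.3, 7.1, -6.2]
gripper_width: 0.021
grasp_force: 29.7
[ 0.51628565 -0.1626698   0.28440458] tool force [-1.1211246  11.6706261   6.17742589] [ 1.61941428 -1.73782327  0.02786597]
```

```bash

python3 -m jog '[{"tx":0,"ty":0.0005,"tz":0,"rx":0,"ry":0,"rz":0,"jaw":1},{"tx":0,"ty":0.0005,"tz":0,"rx":0,"ry":0,"rz":0,"jaw":1},{"tx":0,"ty":0,"tz":0,"rx":0,"ry":0,"rz":0,"jaw":1},{"tx":0,"ty":0,"tz":0,"rx":0,"ry":0,"rz":0,"jaw":1},{"tx":0,"ty":0,"tz":0,"rx":0,"ry":0,"rz":0,"jaw":1}]' 30
python3 - <<'E'
from h import *
s=manip.read_state();R=np.array(s['eef_rot']);print(s['position'],'tool force',R.T@s['ft_force'],s['wrist_torque'])
E
```

```text
time_s: 14.4
position: [0.5179, -0.1622, 0.2845]
eef_rot: [[-0.681, 0.732, -0.0], [0.732, 0.681, -0.001], [-0.001, -0.001, -1.0]]
ft_force: [-3.4, -4.2, 3.6]
gripper_width: 0.021
grasp_force: 30.7
[ 0.51794297 -0.16220754  0.28450288] tool force [-0.81551145 -5.35591775 -3.60340995] [-1.01335615  0.65286426 -0.00915697]
```

```bash
cat > f.py <<'E'
from h import *
s=manip.read_state();R=np.array(s['eef_rot']);p=s['position'][:2]-[.552,-.1075]
print(s['time_s'],s['position'].round(4),'r',np.hypot(*p).round(4),'ang',np.degrees(np.arctan2(p[1],p[0])).round(1),'toolF',(R.T@s['ft_force']).round(1),'w',round(s['gripper_width'],4))
E
python3 -m jog '[{"tx":0.0168,"ty":-0.0025,"tz":0,"rx":0,"ry":0,"rz":0,"jaw":1},{"tx":0.0168,"ty":0.0022,"tz":0,"rx":0,"ry":0,"rz":0,"jaw":1},{"tx":0.0157,"ty":0.0065,"tz":0,"rx":0,"ry":0,"rz":0,"jaw":1},{"tx":0.0135,"ty":0.0103,"tz":0,"rx":0,"ry":0,"rz":0,"jaw":1},{"tx":0.0103,"ty":0.0135,"tz":0,"rx":0,"ry":0,"rz":0,"jaw":1}]' 30 >/dev/null; python3 f.py
python3 -m jog '[{"tx":0.0065,"ty":0.0157,"tz":0,"rx":0,"ry":0,"rz":0,"jaw":1},{"tx":0.0022,"ty":0.0168,"tz":0,"rx":0,"ry":0,"rz":0,"jaw":1},{"tx":0,"ty":0,"tz":0,"rx":0,"ry":0,"rz":0,"jaw":1},{"tx":0,"ty":0,"tz":0,"rx":0,"ry":0,"rz":0,"jaw":1},{"tx":0,"ty":0,"tz":0,"rx":0,"ry":0,"rz":0,"jaw":1}]' 30 >/dev/null; python3 f.py
```

```text
15.025 [ 0.4891 -0.0874  0.2844] r 0.066 ang 162.2 toolF [ 0.5 -5.1 -4.2] w 0.0213
15.65 [ 0.5076 -0.0589  0.2844] r 0.0658 ang 132.5 toolF [ 7.   1.6 -6.7] w 0.0215
```

```bash

python3 -m jog '[{"tx":-0.0018,"ty":0.0168,"tz":0,"rx":0,"ry":0,"rz":0,"jaw":1},{"tx":-0.0065,"ty":0.0157,"tz":0,"rx":0,"ry":0,"rz":0,"jaw":1},{"tx":-0.0103,"ty":0.0135,"tz":0,"rx":0,"ry":0,"rz":0,"jaw":1},{"tx":-0.0135,"ty":0.0103,"tz":0,"rx":0,"ry":0,"rz":0,"jaw":1},{"tx":-0.0157,"ty":0.0065,"tz":0,"rx":0,"ry":0,"rz":0,"jaw":1}]' 30 >/dev/null; python3 f.py
python3 -m jog '[{"tx":-0.0168,"ty":0.0022,"tz":0,"rx":0,"ry":0,"rz":0,"jaw":1},{"tx":-0.0168,"ty":-0.0022,"tz":0,"rx":0,"ry":0,"rz":0,"jaw":1},{"tx":-0.0157,"ty":-0.0065,"tz":0,"rx":0,"ry":0,"rz":0,"jaw":1},{"tx":-0.0135,"ty":-0.0103,"tz":0,"rx":0,"ry":0,"rz":0,"jaw":1},{"tx":-0.0103,"ty":-0.0135,"tz":0,"rx":0,"ry":0,"rz":0,"jaw":1}]' 30 >/dev/null; python3 f.py
python3 -m jog '[{"tx":-0.0065,"ty":-0.0157,"tz":0,"rx":0,"ry":0,"rz":0,"jaw":1},{"tx":-0.0022,"ty":-0.0168,"tz":0,"rx":0,"ry":0,"rz":0,"jaw":1},{"tx":0,"ty":0,"tz":0,"rx":0,"ry":0,"rz":0,"jaw":1},{"tx":0,"ty":0,"tz":0,"rx":0,"ry":0,"rz":0,"jaw":1},{"tx":0,"ty":0,"tz":0,"rx":0,"ry":0,"rz":0,"jaw":1}]' 30 >/dev/null; python3 f.py
python3 - <<'E'
from h import *
for n in('scene','side'): snap(n,n+'_t1.png')
# rack face position along loader: amber/white vial cap centroid on z=.069
for f in ('scene0','scene_t1'):
    im=cv2.imread(f'pics/{f}.png');c=cam('scene')
    # vial caps: bright low saturation blobs within black rack: dark mask on z~.04
    hsv=cv2.cvtColor(im,cv2.COLOR_BGR2HSV)
    m=((hsv[...,0]<20)&(hsv[...,1]>110)&(hsv[...,2]>40)).astype(np.uint8)
    v,u=np.nonzero(m);w=onplane(c,np.c_[u,v],.055);k=(abs(w[:,0]-.552)<.07)&(w[:,1]<-.12)&(w[:,1]>-.42)
    print(f,k.sum(),w[k].mean(0),np.percentile(w[k][:,1],[3,97]))
E
```

```text
16.275 [ 0.5865 -0.0516  0.2842] r 0.0657 ang 58.3 toolF [ 1.5 -7.9 -1.5] w 0.0214
16.9 [ 0.6139 -0.1261  0.284 ] r 0.0647 ang -16.7 toolF [8.6 0.1 0.4] w 0.0213
17.525 [ 0.5964 -0.1538  0.2843] r 0.0642 ang -46.2 toolF [ 3.2 -0.5  1. ] w 0.021
scene0 45 [ 0.54987987 -0.23288765  0.055     ] [-0.26086984 -0.2077901 ]
scene_t1 54 [ 0.54610275 -0.26946046  0.055     ] [-0.29801111 -0.24617189]
```

```bash

python3 -m jog '[{"tx":0.0022,"ty":-0.0168,"tz":0,"rx":0,"ry":0,"rz":0,"jaw":1},{"tx":0.0065,"ty":-0.0157,"tz":0,"rx":0,"ry":0,"rz":0,"jaw":1},{"tx":0.0103,"ty":-0.0135,"tz":0,"rx":0,"ry":0,"rz":0,"jaw":1},{"tx":0.0135,"ty":-0.0103,"tz":0,"rx":0,"ry":0,"rz":0,"jaw":1},{"tx":0.0157,"ty":-0.0065,"tz":0,"rx":0,"ry":0,"rz":0,"jaw":1}]' 30 >/dev/null; python3 f.py
python3 -m jog '[{"tx":0.0168,"ty":-0.0022,"tz":0,"rx":0,"ry":0,"rz":0,"jaw":1},{"tx":0.0168,"ty":0.0022,"tz":0,"rx":0,"ry":0,"rz":0,"jaw":1},{"tx":0.0157,"ty":0.0065,"tz":0,"rx":0,"ry":0,"rz":0,"jaw":1},{"tx":0.0135,"ty":0.0103,"tz":0,"rx":0,"ry":0,"rz":0,"jaw":1},{"tx":0.0103,"ty":0.0135,"tz":0,"rx":0,"ry":0,"rz":0,"jaw":1}]' 30 >/dev/null; python3 f.py
python3 -m jog '[{"tx":0.0065,"ty":0.0157,"tz":0,"rx":0,"ry":0,"rz":0,"jaw":1},{"tx":0.0022,"ty":0.0168,"tz":0,"rx":0,"ry":0,"rz":0,"jaw":1},{"tx":-0.0022,"ty":0.0168,"tz":0,"rx":0,"ry":0,"rz":0,"jaw":1},{"tx":-0.0065,"ty":0.0157,"tz":0,"rx":0,"ry":0,"rz":0,"jaw":1},{"tx":-0.0103,"ty":0.0135,"tz":0,"rx":0,"ry":0,"rz":0,"jaw":1}]' 30 >/dev/null; python3 f.py
python3 -m jog '[{"tx":-0.0135,"ty":0.0103,"tz":0,"rx":0,"ry":0,"rz":0,"jaw":1},{"tx":-0.0157,"ty":0.0065,"tz":0,"rx":0,"ry":0,"rz":0,"jaw":1},{"tx":-0.0168,"ty":0.0022,"tz":0,"rx":0,"ry":0,"rz":0,"jaw":1},{"tx":-0.0168,"ty":-0.0022,"tz":0,"rx":0,"ry":0,"rz":0,"jaw":1},{"tx":-0.0157,"ty":-0.0065,"tz":0,"rx":0,"ry":0,"rz":0,"jaw":1}]' 30 >/dev/null; python3 f.py
python3 -m jog '[{"tx":-0.0135,"ty":-0.0103,"tz":0,"rx":0,"ry":0,"rz":0,"jaw":1},{"tx":-0.0103,"ty":-0.0135,"tz":0,"rx":0,"ry":0,"rz":0,"jaw":1},{"tx":-0.0065,"ty":-0.0157,"tz":0,"rx":0,"ry":0,"rz":0,"jaw":1},{"tx":-0.0022,"ty":-0.0168,"tz":0,"rx":0,"ry":0,"rz":0,"jaw":1},{"tx":0,"ty":0,"tz":0,"rx":0,"ry":0,"rz":0,"jaw":1}]' 30 >/dev/null; python3 f.py
python3 - <<'E'
from h import *
s=manip.read_state()
for n in('scene','side'): snap(n,n+'_t2.png')
im=cv2.imread('pics/scene_t2.png');c=cam('scene')
hsv=cv2.cvtColor(im,cv2.COLOR_BGR2HSV)
m=((hsv[...,0]<20)&(hsv[...,1]>110)&(hsv[...,2]>40)).astype(np.uint8)
v,u=np.nonzero(m);w=onplane(c,np.c_[u,v],.055);k=(abs(w[:,0]-.552)<.07)&(w[:,1]<-.12)&(w[:,1]>-.42)
print(k.sum(),w[k].mean(0),np.percentile(w[k][:,1],[3,97]))
# brightness profile along the bed in all three pictures on z=.03 lines
for f in ('scene0','scene_t1','scene_t2'):
    g=cv2.cvtColor(cv2.imread(f'pics/{f}.png'),cv2.COLOR_BGR2GRAY)
    ys=np.arange(-.16,-.44,-.005)
    pts=np.array([[x,y,.05] for y in ys for x in np.linspace(.60,.606,4)])
    q=proj(c,pts);val=np.array([g[int(round(b)),int(round(a))] for a,b in q]).reshape(-1,4).mean(1)
    print(f,[f'{int(-y*1000)}:{int(x)}' for y,x in zip(ys,val)])
E
```

```text
18.25 [ 0.5171 -0.1623  0.2847] r 0.065 ang -122.5 toolF [-1.2  5.7  5. ] w 0.0209
18.875 [ 0.489  -0.0869  0.2845] r 0.0663 ang 161.9 toolF [-2.8 -2.6  1.1] w 0.0213
19.5 [ 0.5552 -0.0411  0.2843] r 0.0665 ang 87.3 toolF [-4.4 -9.5  3. ] w 0.0209
20.125 [ 0.6155 -0.0918  0.2838] r 0.0655 ang 13.9 toolF [ 8.9 -5.7 -1.8] w 0.0212
20.75 [ 0.5962 -0.1543  0.2841] r 0.0644 ang -46.6 toolF [3.2 0.4 0.2] w 0.0214
53 [ 0.55142517 -0.30996276  0.055     ] [-0.3382082  -0.28714965]
scene0 ['160:137', '165:166', '170:157', '175:165', '180:158', '185:161', '190:165', '195:147', '200:98', '205:37', '210:43', '215:34', '220:39', '225:44', '230:43', '235:44', '240:46', '245:46', '250:41', '255:48', '260:45', '265:44', '270:39', '275:141', '280:159', '285:162', '290:165', '295:161', '300:167', '305:161', '310:164', '315:166', '320:157', '325:160', '330:162', '335:162', '340:163', '345:161', '350:154', '355:163', '360:165', '365:140', '370:140', '375:133', '380:137', '385:141', '390:71', '395:74', '400:75', '405:77', '410:76', '415:75', '420:79', '425:77', '430:76', '435:78', '440:78']
scene_t1 ['16
[... 505 characters left out ...]
, '400:80', '405:78', '410:81', '415:81', '420:81', '425:80', '430:80', '435:79', '440:84']
scene_t2 ['160:110', '165:108', '170:102', '175:108', '180:101', '185:104', '190:108', '195:106', '200:106', '205:106', '210:101', '215:108', '220:108', '225:106', '230:110', '235:108', '240:104', '245:110', '250:108', '255:111', '260:109', '265:105', '270:94', '275:96', '280:47', '285:38', '290:39', '295:39', '300:41', '305:44', '310:39', '315:41', '320:41', '325:45', '330:45', '335:43', '340:44', '345:40', '350:67', '355:175', '360:171', '365:143', '370:148', '375:138', '380:142', '385:146', '390:75', '395:75', '400:80', '405:80', '410:77', '415:81', '420:81', '425:80', '430:80', '435:79', '440:81']
```

```bash

python3 -m jog '[{"tx":0.0022,"ty":-0.0168,"tz":0,"rx":0,"ry":0,"rz":0,"jaw":1},{"tx":0.0065,"ty":-0.0157,"tz":0,"rx":0,"ry":0,"rz":0,"jaw":1},{"tx":0.0103,"ty":-0.0135,"tz":0,"rx":0,"ry":0,"rz":0,"jaw":1},{"tx":0.0135,"ty":-0.0103,"tz":0,"rx":0,"ry":0,"rz":0,"jaw":1},{"tx":0.0157,"ty":-0.0065,"tz":0,"rx":0,"ry":0,"rz":0,"jaw":1}]' 30 >/dev/null; python3 f.py
python3 -m jog '[{"tx":0.0168,"ty":-0.0022,"tz":0,"rx":0,"ry":0,"rz":0,"jaw":1},{"tx":0.0168,"ty":0.0022,"tz":0,"rx":0,"ry":0,"rz":0,"jaw":1},{"tx":0.0157,"ty":0.0065,"tz":0,"rx":0,"ry":0,"rz":0,"jaw":1},{"tx":0.0135,"ty":0.0103,"tz":0,"rx":0,"ry":0,"rz":0,"jaw":1},{"tx":0.0103,"ty":0.0135,"tz":0,"rx":0,"ry":0,"rz":0,"jaw":1}]' 30 >/dev/null; python3 f.py
python3 - <<'E'
from h import *
c=cam('scene');snap('scene','scene_t3.png');snap('side','side_t3.png')
g=cv2.cvtColor(cv2.imread('pics/scene_t3.png'),cv2.COLOR_BGR2GRAY);g0=cv2.cvtColor(cv2.imread('pics/scene_t2.png'),cv2.COLOR_BGR2GRAY)
for x0 in (.51,.53,.552,.575,.60):
  for z in (.05,.035):
    ys=np.arange(-.34,-.405,-.003)
    q=proj(c,np.array([[x0,y,z] for y in ys])).round().astype(int)
    print(x0,z,[f'{int(round(-y*1000))}:{g[b,a]}/{g0[b,a]}' for y,(a,b) in zip(ys,q)])
E
```

```text
21.475 [ 0.5173 -0.1622  0.2847] r 0.0648 ang -122.4 toolF [-1.5  3.5  3.8] w 0.0212
22.1 [ 0.489  -0.0871  0.2845] r 0.0663 ang 162.1 toolF [-1.5 -2.3  1. ] w 0.0212
0.51 0.05 ['340:43/49', '343:51/47', '346:51/42', '349:42/65', '352:48/177', '355:45/171', '358:45/170', '361:42/171', '364:48/159', '367:136/155', '370:157/150', '373:138/146', '376:152/156', '379:150/159', '382:122/124', '385:90/88', '388:59/62', '391:49/47', '394:104/109', '397:87/92', '400:155/160', '403:170/177']
0.51 0.035 ['340:44/42', '343:52/47', '346:46/41', '349:46/107', '352:47/154', '355:47/166', '358:46/131', '361:45/147', '364:38/147', '367:68/140', '370:132/149', '373:124/126', '376:130/136', '379:137/142', '382:145/153', '385:65/63', '388:23/28', '391:52/47', '394:59/65', '397:109/119', '400:138/141', '403:163/171']
0.53 0.05 ['340:49/84', '343:47/42', '346:41/44', '349:114/78', '352:126/81', '355:100/87', '358:54/85', '361:47/85', '364:35/78', '367:80/81', '370:85/84', '373:76/82', '376:84/84', '379:62/70', '382:79/79', '385:145/148', '388:127/133', '391:73/74', '394:70/73', '397:84/89', '400:140/141',
[... 1519 characters left out ...]
', '391:57/54', '394:65/64', '397:73/73', '400:74/80', '403:78/75']
0.6 0.05 ['340:43/52', '343:50/47', '346:38/41', '349:39/37', '352:49/152', '355:48/181', '358:42/180', '361:40/161', '364:37/152', '367:71/154', '370:151/158', '373:153/157', '376:149/153', '379:148/156', '382:146/157', '385:159/156', '388:123/127', '391:82/85', '394:67/70', '397:77/76', '400:81/80', '403:77/83']
0.6 0.035 ['340:41/42', '343:43/45', '346:40/41', '349:49/34', '352:49/130', '355:35/145', '358:40/151', '361:35/154', '364:39/165', '367:41/122', '370:114/128', '373:139/139', '376:139/145', '379:110/118', '382:123/124', '385:130/137', '388:105/107', '391:62/69', '394:67/74', '397:80/76', '400:79/74', '403:72/82']
```

```bash

python3 -m jog '[{"tx":0.0065,"ty":0.0157,"tz":0,"rx":0,"ry":0,"rz":0,"jaw":1},{"tx":0.0022,"ty":0.0168,"tz":0,"rx":0,"ry":0,"rz":0,"jaw":1},{"tx":-0.0022,"ty":0.0168,"tz":0,"rx":0,"ry":0,"rz":0,"jaw":1},{"tx":-0.0065,"ty":0.0157,"tz":0,"rx":0,"ry":0,"rz":0,"jaw":1},{"tx":0,"ty":0,"tz":0,"rx":0,"ry":0,"rz":0,"jaw":1}]' 30 >/dev/null; python3 f.py
python3 - <<'E'
import numpy as np
r=65;t=30
for d,n in((3,12),(1.5,60)):
    for k in range(n):
        a,b=np.radians(t),np.radians(t+d);print(t,(r*np.cos(b)-r*np.cos(a)).round(1),(r*np.sin(b)-r*np.sin(a)).round(1),end=' | ');t+=d
    print()
E
```

```text
22.825 [ 0.5379 -0.0432  0.2844] r 0.0658 ang 102.3 toolF [ 3.5  1.4 -3.5] w 0.0211
30 -1.8 2.9 | 33 -1.9 2.8 | 36 -2.1 2.7 | 39 -2.2 2.6 | 42 -2.3 2.5 | 45 -2.5 2.3 | 48 -2.6 2.2 | 51 -2.7 2.1 | 54 -2.8 1.9 | 57 -2.9 1.8 | 60 -3.0 1.6 | 63 -3.1 1.5 | 
66 -1.6 0.7 | 67.5 -1.6 0.6 | 69.0 -1.6 0.6 | 70.5 -1.6 0.5 | 72.0 -1.6 0.5 | 73.5 -1.6 0.5 | 75.0 -1.6 0.4 | 76.5 -1.7 0.4 | 78.0 -1.7 0.3 | 79.5 -1.7 0.3 | 81.0 -1.7 0.2 | 82.5 -1.7 0.2 | 84.0 -1.7 0.2 | 85.5 -1.7 0.1 | 87.0 -1.7 0.1 | 88.5 -1.7 0.0 | 90.0 -1.7 -0.0 | 91.5 -1.7 -0.1 | 93.0 -1.7 -0.1 | 94.5 -1.7 -0.2 | 96.0 -1.7 -0.2 | 97.5 -1.7 -0.2 | 99.0 -1.7 -0.3 | 100.5 -1.7 -0.3 | 102.0 -1.7 -0.4 | 103.5 -1.6 -0.4 | 105.0 -1.6 -0.5 | 106.5 -1.6 -0.5 | 108.0 -1.6 -0.5 | 109.5 -1.6 -0.6 | 111.0 -1.6 -0.6 | 112.5 -1.6 -0.7 | 114.0 -1.5 -0.7 | 115.5 -1.5 -0.8 | 117.0 -1.5 -0.8 | 118.5 -1.5 -0.8 | 120.0 -1.5 -0.9 | 121.5 -1.4 -0.9 | 123.0 -1.4 -0.9 | 124.5 -1.4 -1.0 | 126.0 -1.4 -1.0 | 127.5 -1.3 -1.1 | 129.0 -1.3 -1.1 | 130.5 -1.3 -1.1 | 132.0 -1.2 -1.2 | 133.5 -1.2 -1.2 | 135.0 -1.2 -1.2 | 136.5 -1.2 -1.2 | 138.0 -1.1 -1.3 | 139.5 -1.1 -1.3 | 141.0 -1.1 -1.3 | 142.5 -1.0 -1.4 | 144.0 -1.0 -1.4 | 145.5 -0.9 -1.4 | 147.0 -0.9 -1.4 | 148.5 -0.9 -1.5 | 150.0 -0.8 -1.5 | 151.5 -0.8 -1.5 | 153.0 -0.8 -1.5 | 154.5 -0.7 -1.5 |
```

```bash

python3 -m jog '[{"tx":-0.0018,"ty":0.0029,"tz":0,"rx":0,"ry":0,"rz":0,"jaw":1},{"tx":-0.0019,"ty":0.0028,"tz":0,"rx":0,"ry":0,"rz":0,"jaw":1},{"tx":-0.0021,"ty":0.0027,"tz":0,"rx":0,"ry":0,"rz":0,"jaw":1},{"tx":-0.0022,"ty":0.0026,"tz":0,"rx":0,"ry":0,"rz":0,"jaw":1},{"tx":-0.0023,"ty":0.0025,"tz":0,"rx":0,"ry":0,"rz":0,"jaw":1}]' 30 >/dev/null; python3 f.py
python3 -m jog '[{"tx":-0.0025,"ty":0.0023,"tz":0,"rx":0,"ry":0,"rz":0,"jaw":1},{"tx":-0.0026,"ty":0.0022,"tz":0,"rx":0,"ry":0,"rz":0,"jaw":1},{"tx":-0.0027,"ty":0.0021,"tz":0,"rx":0,"ry":0,"rz":0,"jaw":1},{"tx":-0.0028,"ty":0.0019,"tz":0,"rx":0,"ry":0,"rz":0,"jaw":1},{"tx":-0.0029,"ty":0.0018,"tz":0,"rx":0,"ry":0,"rz":0,"jaw":1}]' 30 >/dev/null; python3 f.py
python3 - <<'E'
from h import *
c=cam('scene');snap('scene','scene_t4.png')
g=cv2.cvtColor(cv2.imread('pics/scene_t4.png'),cv2.COLOR_BGR2GRAY)
for x0 in (.51,.53,.575,.60):
    ys=np.arange(-.358,-.40,-.002)
    q=proj(c,np.array([[x0,y,.035] for y in ys])).round().astype(int)
    print(x0,[f'{int(round(-y*1000))}:{g[b,a]}' for y,(a,b) in zip(ys,q)])
E
```

```text
23.45 [ 0.5536 -0.0419  0.2845] r 0.0656 ang 88.6 toolF [ 4.8 -0.7 -4.1] w 0.0212
24.075 [ 0.5711 -0.0446  0.2843] r 0.0657 ang 73.1 toolF [ 1.7 -3.4 -2.7] w 0.0211
0.51 ['358:45', '360:53', '362:53', '364:47', '366:47', '368:46', '370:46', '372:51', '374:32', '376:117', '378:117', '380:142', '382:148', '384:94', '386:64', '388:25', '390:50', '392:62', '394:62', '396:113', '398:89', '400:138']
0.53 ['358:57', '360:57', '362:43', '364:43', '366:47', '368:50', '370:46', '372:46', '374:35', '376:73', '378:142', '380:142', '382:154', '384:119', '386:83', '388:83', '390:69', '392:50', '394:105', '396:105', '398:89', '400:122']
0.575 ['358:44', '360:53', '362:46', '364:46', '366:42', '368:52', '370:43', '372:49', '374:40', '376:40', '378:136', '380:136', '382:155', '384:164', '386:79', '388:79', '390:39', '392:56', '394:64', '396:73', '398:75', '400:72']
0.6 ['358:39', '360:40', '362:40', '364:45', '366:39', '368:36', '370:36', '372:33', '374:40', '376:34', '378:111', '380:111', '382:131', '384:136', '386:108', '388:108', '390:78', '392:58', '394:69', '396:72', '398:72', '400:77']
```

```bash

python3 -m jog '[{"tx":-0.003,"ty":0.0016,"tz":0,"rx":0,"ry":0,"rz":0,"jaw":1},{"tx":-0.0031,"ty":0.0015,"tz":0,"rx":0,"ry":0,"rz":0,"jaw":1},{"tx":-0.0031,"ty":0.0013,"tz":0,"rx":0,"ry":0,"rz":0,"jaw":1},{"tx":-0.0032,"ty":0.0011,"tz":0,"rx":0,"ry":0,"rz":0,"jaw":1},{"tx":-0.0033,"ty":0.001,"tz":0,"rx":0,"ry":0,"rz":0,"jaw":1}]' 30 >/dev/null; python3 f.py
python3 -m jog '[{"tx":-0.0016,"ty":0.0004,"tz":0,"rx":0,"ry":0,"rz":0,"jaw":1},{"tx":-0.0017,"ty":0.0004,"tz":0,"rx":0,"ry":0,"rz":0,"jaw":1},{"tx":-0.0017,"ty":0.0003,"tz":0,"rx":0,"ry":0,"rz":0,"jaw":1},{"tx":-0.0017,"ty":0.0003,"tz":0,"rx":0,"ry":0,"rz":0,"jaw":1},{"tx":-0.0017,"ty":0.0002,"tz":0,"rx":0,"ry":0,"rz":0,"jaw":1}]' 30 >/dev/null; python3 f.py
python3 -m jog '[{"tx":-0.0017,"ty":0.0002,"tz":0,"rx":0,"ry":0,"rz":0,"jaw":1},{"tx":-0.0017,"ty":0.0002,"tz":0,"rx":0,"ry":0,"rz":0,"jaw":1},{"tx":-0.0017,"ty":0.0001,"tz":0,"rx":0,"ry":0,"rz":0,"jaw":1},{"tx":-0.0017,"ty":0.0001,"tz":0,"rx":0,"ry":0,"rz":0,"jaw":1},{"tx":-0.0017,"ty":0,"tz":0,"rx":0,"ry":0,"rz":0,"jaw":1}]' 30 >/dev/null; python3 f.py
```

```text
24.75 [ 0.5864 -0.0516  0.2842] r 0.0656 ang 58.4 toolF [ 1.7 -5.8 -2. ] w 0.021
25.375 [ 0.5932 -0.0567  0.2842] r 0.0654 ang 51.0 toolF [ 3.  -5.6 -2.9] w 0.0214
26.0 [ 0.5994 -0.0624  0.2842] r 0.0654 ang 43.6 toolF [ 3.4 -5.4 -2.3] w 0.0212
```

```bash
cat > g.py <<'E'
import sys
from h import *
s=manip.read_state();R=np.array(s['eef_rot']);F=R.T@s['ft_force'];t=np.radians(float(sys.argv[1]))
f=-(F[0]*-np.sin(t)+F[1]*np.cos(t));p=s['position'][:2]-[.552,-.1075]
print(sys.argv[1],'resist',round(f,1),'F',F.round(1),'ang',np.degrees(np.arctan2(p[1],p[0])).round(2),'t',s['time_s']);sys.exit(f>9)
E
python3 -m jog '[{"tx":-0.0017,"ty":0,"tz":0,"rx":0,"ry":0,"rz":0,"jaw":1},{"tx":-0.0017,"ty":-0.0001,"tz":0,"rx":0,"ry":0,"rz":0,"jaw":1},{"tx":-0.0017,"ty":-0.0001,"tz":0,"rx":0,"ry":0,"rz":0,"jaw":1},{"tx":-0.0017,"ty":-0.0002,"tz":0,"rx":0,"ry":0,"rz":0,"jaw":1},{"tx":-0.0017,"ty":-0.0002,"tz":0,"rx":0,"ry":0,"rz":0,"jaw":1}]' 30 >/dev/null; python3 g.py 97.5 &&
python3 -m jog '[{"tx":-0.0017,"ty":-0.0002,"tz":0,"rx":0,"ry":0,"rz":0,"jaw":1},{"tx":-0.0017,"ty":-0.0003,"tz":0,"rx":0,"ry":0,"rz":0,"jaw":1},{"tx":-0.0017,"ty":-0.0003,"tz":0,"rx":0,"ry":0,"rz":0,"jaw":1},{"tx":-0.0017,"ty":-0.0004,"tz":0,"rx":0,"ry":0,"rz":0,"jaw":1},{"tx":-0.0016,"ty":-0.0004,"tz":0,"rx":0,"ry":0,"rz":0,"jaw":1}]' 30 >/dev/null && python3 g.py 105
python3 - <<'E'
from h import *
c=cam('scene');snap('scene','scene_t5.png');_,sd=snap('side','side_t5.png')
for n in('scene','side'):
  c=cam(n);g=cv2.cvtColor(cv2.imread(f'pics/{n}_t5.png'),cv2.COLOR_BGR2GRAY)
  for x0 in (.502,.51,.53,.575,.595,.60):
    ys=np.arange(-.372,-.40,-.002)
    q=proj(c,np.array([[x0,y,.035] for y in ys])).round().astype(int)
    print(n,x0,[f'{int(round(-y*1000))}:{g[b,a]}' for y,(a,b) in zip(ys,q)])
E
```

```text
97.5 resist 4.5 F [ 5.2 -4.8 -3.6] ang 36.19 t 26.625
scene 0.502 ['372:47', '374:50', '376:44', '378:37', '380:37', '382:126', '384:112', '386:58', '388:58', '390:52', '392:50', '394:110', '396:110', '398:95', '400:134']
scene 0.51 ['372:47', '374:46', '376:41', '378:41', '380:71', '382:146', '384:92', '386:73', '388:31', '390:56', '392:59', '394:59', '396:114', '398:92', '400:140']
scene 0.53 ['372:56', '374:51', '376:37', '378:37', '380:37', '382:140', '384:130', '386:91', '388:91', '390:70', '392:49', '394:104', '396:104', '398:87', '400:122']
scene 0.575 ['372:45', '374:37', '376:49', '378:40', '380:40', '382:52', '384:156', '386:82', '388:82', '390:42', '392:57', '394:67', '396:69', '398:74', '400:79']
scene 0.595 ['372:42', '374:41', '376:46', '378:38', '380:48', '382:48', '384:148', '386:131', '388:95', '390:95', '392:70', '394:67', '396:78', '398:77', '400:77']
scene 0.6 ['372:42', '374:39', '376:45', '378:30', '380:30', '382:62', '384:126', '386:110', '388:110', '390:75', '392:62', '394:71', '396:77', '398:77', '400:84']
side 0.502 ['372:58', '374:57', '376:56', '378:55', '
[... 264 characters left out ...]
398:137', '400:144']
side 0.53 ['372:146', '374:147', '376:145', '378:145', '380:145', '382:144', '384:145', '386:145', '388:144', '390:146', '392:147', '394:144', '396:145', '398:145', '400:145']
side 0.575 ['372:145', '374:144', '376:147', '378:147', '380:128', '382:95', '384:93', '386:94', '388:95', '390:92', '392:94', '394:91', '396:95', '398:95', '400:94']
side 0.595 ['372:147', '374:147', '376:147', '378:148', '380:149', '382:96', '384:94', '386:93', '388:94', '390:94', '392:94', '394:91', '396:93', '398:93', '400:93']
side 0.6 ['372:149', '374:148', '376:146', '378:148', '380:122', '382:95', '384:92', '386:92', '388:93', '390:93', '392:92', '394:95', '396:94', '398:96', '400:91']False
```

```bash
sed -i 's/sys.exit(f>9)/sys.exit(int(f>9))/' g.py
python3 -m jog '[{"tx":-0.0005,"ty":-0.0001,"tz":0,"rx":0,"ry":0,"rz":0,"jaw":1},{"tx":-0.0005,"ty":-0.0001,"tz":0,"rx":0,"ry":0,"rz":0,"jaw":1},{"tx":-0.0005,"ty":-0.0001,"tz":0,"rx":0,"ry":0,"rz":0,"jaw":1},{"tx":-0.0005,"ty":-0.0001,"tz":0,"rx":0,"ry":0,"rz":0,"jaw":1},{"tx":-0.0005,"ty":0,"tz":0,"rx":0,"ry":0,"rz":0,"jaw":1}]' 30 >/dev/null; python3 g.py 99.7 &&
python3 -m jog '[{"tx":-0.0005,"ty":-0.0001,"tz":0,"rx":0,"ry":0,"rz":0,"jaw":1},{"tx":-0.0005,"ty":-0.0001,"tz":0,"rx":0,"ry":0,"rz":0,"jaw":1},{"tx":-0.0005,"ty":-0.0001,"tz":0,"rx":0,"ry":0,"rz":0,"jaw":1},{"tx":-0.0005,"ty":-0.0001,"tz":0,"rx":0,"ry":0,"rz":0,"jaw":1},{"tx":-0.0005,"ty":-0.0001,"tz":0,"rx":0,"ry":0,"rz":0,"jaw":1}]' 30 >/dev/null && python3 g.py 101.9 &&
python3 -m jog '[{"tx":-0.0005,"ty":-0.0001,"tz":0,"rx":0,"ry":0,"rz":0,"jaw":1},{"tx":-0.0005,"ty":-0.0001,"tz":0,"rx":0,"ry":0,"rz":0,"jaw":1},{"tx":-0.0005,"ty":-0.0001,"tz":0,"rx":0,"ry":0,"rz":0,"jaw":1},{"tx":-0.0005,"ty":-0.0001,"tz":0,"rx":0,"ry":0,"rz":0,"jaw":1},{"tx":-0.0005,"ty":-0.0002,"tz":0,"rx":0,"ry":0,"rz":0,"jaw":1}]' 30 >/dev/null && python3 g.py 104.1 &&
python3 -m jog '[{"tx":-0.0005,"ty":-0.0001,"tz":0,"rx":0,"ry":0,"rz":0,"jaw":1},{"tx":-0.0005,"ty":-0.0001,"tz":0,"rx":0,"ry":0,"rz":0,"jaw":1},{"tx":-0.0005,"ty":-0.0001,"tz":0,"rx":0,"ry":0,"rz":0,"jaw":1},{"tx":-0.0005,"ty":-0.0002,"tz":0,"rx":0,"ry":0,"rz":0,"jaw":1},{"tx":-0.0005,"ty":-0.0002,"tz":0,"rx":0,"ry":0,"rz":0,"jaw":1}]' 30 >/dev/null && python3 g.py 106.3
```

```text
99.7 resist 3.0 F [ 3.8 -4.8 -1.9] ang 34.04 t 27.35
101.9 resist 4.1 F [ 5.1 -4.2 -1.9] ang 31.83 t 27.975
104.1 resist 4.4 F [ 5.4 -3.8 -2.8] ang 29.58 t 28.6
106.3 resist 5.0 F [ 5.9 -2.5 -2.6] ang 27.31 t 29.225
```

```bash
python3 -m jog '[{"tx":-0.0004,"ty":-0.00012,"tz":0,"rx":0,"ry":0,"rz":0,"jaw":1},{"tx":-0.0004,"ty":-0.00012,"tz":0,"rx":0,"ry":0,"rz":0,"jaw":1},{"tx":-0.0004,"ty":-0.00012,"tz":0,"rx":0,"ry":0,"rz":0,"jaw":1},{"tx":-0.0004,"ty":-0.00012,"tz":0,"rx":0,"ry":0,"rz":0,"jaw":1},{"tx":-0.0004,"ty":-0.00012,"tz":0,"rx":0,"ry":0,"rz":0,"jaw":1}]' 30 >/dev/null; python3 g.py 108.1 &&
python3 -m jog '[{"tx":-0.0004,"ty":-0.00014,"tz":0,"rx":0,"ry":0,"rz":0,"jaw":1},{"tx":-0.0004,"ty":-0.00014,"tz":0,"rx":0,"ry":0,"rz":0,"jaw":1},{"tx":-0.0004,"ty":-0.00014,"tz":0,"rx":0,"ry":0,"rz":0,"jaw":1},{"tx":-0.0004,"ty":-0.00014,"tz":0,"rx":0,"ry":0,"rz":0,"jaw":1},{"tx":-0.0004,"ty":-0.00014,"tz":0,"rx":0,"ry":0,"rz":0,"jaw":1}]' 30 >/dev/null && python3 g.py 109.9 &&
python3 -m jog '[{"tx":-0.0004,"ty":-0.00015,"tz":0,"rx":0,"ry":0,"rz":0,"jaw":1},{"tx":-0.0004,"ty":-0.00015,"tz":0,"rx":0,"ry":0,"rz":0,"jaw":1},{"tx":-0.0004,"ty":-0.00015,"tz":0,"rx":0,"ry":0,"rz":0,"jaw":1},{"tx":-0.0004,"ty":-0.00015,"tz":0,"rx":0,"ry":0,"rz":0,"jaw":1},{"tx":-0.0004,"ty":-0.00015,"tz":0,"rx":0,"ry":0,"rz":0,"jaw":1}]' 30 >/dev/null && python3 g.py 111.8 &&
python3 -m jog '[{"tx":-0.0004,"ty":-0.00017,"tz":0,"rx":0,"ry":0,"rz":0,"jaw":1},{"tx":-0.0004,"ty":-0.00017,"tz":0,"rx":0,"ry":0,"rz":0,"jaw":1},{"tx":-0.0004,"ty":-0.00017,"tz":0,"rx":0,"ry":0,"rz":0,"jaw":1},{"tx":-0.0004,"ty":-0.00017,"tz":0,"rx":0,"ry":0,"rz":0,"jaw":1},{"tx":-0.0004,"ty":-0.00017,"tz":0,"rx":0,"ry":0,"rz":0,"jaw":1}]' 30 >/dev/null && python3 g.py 113.7
python3 - <<'E'
from h import *
snap('scene','scene_t6.png')
c=cam('scene');g=cv2.cvtColor(cv2.imread('pics/scene_t6.png'),cv2.COLOR_BGR2GRAY)
for x0 in (.51,.53,.575,.595):
    ys=np.arange(-.376,-.396,-.001)
    q=proj(c,np.array([[x0,y,.035] for y in ys])).astype(np.float32)
    v=cv2.remap(g,q[None,:,0],q[None,:,1],cv2.INTER_LINEAR)[0]
    print(x0,[f'{int(round(-y*1000))}:{k}' for y,k in zip(ys,v)])
E
```

```text
108.1 resist 4.6 F [ 5.9 -3.3 -2.1] ang 25.49 t 29.85
109.9 resist 4.1 F [ 5.5 -3.1 -2.6] ang 23.65 t 30.475
111.8 resist 3.9 F [ 5.4 -3.1 -1.7] ang 21.79 t 31.1
113.7 resist 3.8 F [ 5.8 -3.8 -2.1] ang 19.89 t 31.725
0.51 ['376:42', '377:41', '378:42', '379:44', '380:52', '381:72', '382:91', '383:89', '384:78', '385:65', '386:55', '387:44', '388:39', '389:43', '390:47', '391:52', '392:59', '393:66', '394:83', '395:100', '396:110']
0.53 ['376:47', '377:47', '378:47', '379:47', '380:50', '381:53', '382:59', '383:74', '384:87', '385:94', '386:93', '387:92', '388:84', '389:76', '390:69', '391:61', '392:53', '393:59', '394:81', '395:103', '396:101']
0.575 ['376:42', '377:42', '378:43', '379:44', '380:40', '381:36', '382:50', '383:93', '384:132', '385:124', '386:107', '387:88', '388:70', '389:53', '390:48', '391:51', '392:53', '393:59', '394:65', '395:68', '396:68']
0.595 ['376:44', '377:43', '378:42', '379:41', '380:38', '381:35', '382:51', '383:73', '384:95', '385:109', '386:120', '387:118', '388:108', '389:98', '390:87', '391:75', '392:69', '393:69', '394:68', '395:70', '396:72']
```

```bash
python3 -m jog '[{"tx":-0.00036,"ty":-0.00017,"tz":0,"rx":0,"ry":0,"rz":0,"jaw":1},{"tx":-0.00036,"ty":-0.00017,"tz":0,"rx":0,"ry":0,"rz":0,"jaw":1},{"tx":-0.00036,"ty":-0.00017,"tz":0,"rx":0,"ry":0,"rz":0,"jaw":1},{"tx":-0.00036,"ty":-0.00017,"tz":0,"rx":0,"ry":0,"rz":0,"jaw":1},{"tx":-0.00036,"ty":-0.00017,"tz":0,"rx":0,"ry":0,"rz":0,"jaw":1}]' 30 >/dev/null; python3 g.py 115.5 &&
python3 -m jog '[{"tx":-0.00036,"ty":-0.00018,"tz":0,"rx":0,"ry":0,"rz":0,"jaw":1},{"tx":-0.00036,"ty":-0.00018,"tz":0,"rx":0,"ry":0,"rz":0,"jaw":1},{"tx":-0.00036,"ty":-0.00018,"tz":0,"rx":0,"ry":0,"rz":0,"jaw":1},{"tx":-0.00036,"ty":-0.00018,"tz":0,"rx":0,"ry":0,"rz":0,"jaw":1},{"tx":-0.00036,"ty":-0.00018,"tz":0,"rx":0,"ry":0,"rz":0,"jaw":1}]' 30 >/dev/null && python3 g.py 117.2 &&
python3 -m jog '[{"tx":-0.00035,"ty":-0.00019,"tz":0,"rx":0,"ry":0,"rz":0,"jaw":1},{"tx":-0.00035,"ty":-0.00019,"tz":0,"rx":0,"ry":0,"rz":0,"jaw":1},{"tx":-0.00035,"ty":-0.00019,"tz":0,"rx":0,"ry":0,"rz":0,"jaw":1},{"tx":-0.00035,"ty":-0.00019,"tz":0,"rx":0,"ry":0,"rz":0,"jaw":1},{"tx":-0.00035,"ty":-0.00019,"tz":0,"rx":0,"ry":0,"rz":0,"jaw":1}]' 30 >/dev/null && python3 g.py 119 &&
python3 -m jog '[{"tx":-0.00035,"ty":-0.0002,"tz":0,"rx":0,"ry":0,"rz":0,"jaw":1},{"tx":-0.00035,"ty":-0.0002,"tz":0,"rx":0,"ry":0,"rz":0,"jaw":1},{"tx":-0.00035,"ty":-0.0002,"tz":0,"rx":0,"ry":0,"rz":0,"jaw":1},{"tx":-0.00035,"ty":-0.0002,"tz":0,"rx":0,"ry":0,"rz":0,"jaw":1},{"tx":-0.00035,"ty":-0.0002,"tz":0,"rx":0,"ry":0,"rz":0,"jaw":1}]' 30 >/dev/null && python3 g.py 120.8 &&
python3 -m jog '[{"tx":-0.00034,"ty":-0.00021,"tz":0,"rx":0,"ry":0,"rz":0,"jaw":1},{"tx":-0.00034,"ty":-0.00021,"tz":0,"rx":0,"ry":0,"rz":0,"jaw":1},{"tx":-0.00034,"ty":-0.00021,"tz":0,"rx":0,"ry":0,"rz":0,"jaw":1},{"tx":-0.00034,"ty":-0.00021,"tz":0,"rx":0,"ry":0,"rz":0,"jaw":1},{"tx":-0.00034,"ty":-0.00021,"tz":0,"rx":0,"ry":0,"rz":0,"jaw":1}]' 30 >/dev/null && python3 g.py 122.5 &&
python3 -m jog '[{"tx":-0.00033,"ty":-0.00022,"tz":0,"rx":0,"ry":0,"rz":0,"jaw":1},{"tx":-0.00033,"ty":-0.00022,"tz":0,"rx":0,"ry":0,"rz":0,"jaw":1},{"tx":-0.00033,"ty":-0.00022,"tz":0,"rx":0,"ry":0,"rz":0,"jaw":1},{"tx":-0.00033,"ty":-0.00022,"tz":0,"rx":0,"ry":0,"rz":0,"jaw":1},{"tx":-0.00033,"ty":-0.00022,"tz":0,"rx":0,"ry":0,"rz":0,"jaw":1}]' 30 >/dev/null && python3 g.py 124.3
```

```text
115.5 resist 3.9 F [ 5.7 -3.  -2.5] ang 18.14 t 32.4
117.2 resist 3.9 F [ 6.2 -3.6 -2.6] ang 16.38 t 33.025
119 resist 3.6 F [ 5.9 -3.1 -2.5] ang 14.66 t 33.65
120.8 resist 4.5 F [ 6.8 -2.5 -2.7] ang 12.9 t 34.275
122.5 resist 4.0 F [ 6.1 -2.1 -1.8] ang 11.13 t 34.9
124.3 resist 3.8 F [ 6.9 -3.3 -2.3] ang 9.41 t 35.525
```

```bash
python3 -m jog '[{"tx":-0.00033,"ty":-0.00023,"tz":0,"rx":0,"ry":0,"rz":0,"jaw":1},{"tx":-0.00033,"ty":-0.00023,"tz":0,"rx":0,"ry":0,"rz":0,"jaw":1},{"tx":-0.00033,"ty":-0.00023,"tz":0,"rx":0,"ry":0,"rz":0,"jaw":1},{"tx":-0.00033,"ty":-0.00023,"tz":0,"rx":0,"ry":0,"rz":0,"jaw":1},{"tx":-0.00033,"ty":-0.00023,"tz":0,"rx":0,"ry":0,"rz":0,"jaw":1}]' 30 >/dev/null; python3 g.py 126 &&
python3 -m jog '[{"tx":-0.00032,"ty":-0.00024,"tz":0,"rx":0,"ry":0,"rz":0,"jaw":1},{"tx":-0.00032,"ty":-0.00024,"tz":0,"rx":0,"ry":0,"rz":0,"jaw":1},{"tx":-0.00032,"ty":-0.00024,"tz":0,"rx":0,"ry":0,"rz":0,"jaw":1},{"tx":-0.00032,"ty":-0.00024,"tz":0,"rx":0,"ry":0,"rz":0,"jaw":1},{"tx":-0.00032,"ty":-0.00024,"tz":0,"rx":0,"ry":0,"rz":0,"jaw":1}]' 30 >/dev/null && python3 g.py 127.8 &&
python3 -m jog '[{"tx":-0.00031,"ty":-0.00025,"tz":0,"rx":0,"ry":0,"rz":0,"jaw":1},{"tx":-0.00031,"ty":-0.00025,"tz":0,"rx":0,"ry":0,"rz":0,"jaw":1},{"tx":-0.00031,"ty":-0.00025,"tz":0,"rx":0,"ry":0,"rz":0,"jaw":1},{"tx":-0.00031,"ty":-0.00025,"tz":0,"rx":0,"ry":0,"rz":0,"jaw":1},{"tx":-0.00031,"ty":-0.00025,"tz":0,"rx":0,"ry":0,"rz":0,"jaw":1}]' 30 >/dev/null && python3 g.py 129.6 &&
python3 -m jog '[{"tx":-0.0003,"ty":-0.00026,"tz":0,"rx":0,"ry":0,"rz":0,"jaw":1},{"tx":-0.0003,"ty":-0.00026,"tz":0,"rx":0,"ry":0,"rz":0,"jaw":1},{"tx":-0.0003,"ty":-0.00026,"tz":0,"rx":0,"ry":0,"rz":0,"jaw":1},{"tx":-0.0003,"ty":-0.00026,"tz":0,"rx":0,"ry":0,"rz":0,"jaw":1},{"tx":-0.0003,"ty":-0.00026,"tz":0,"rx":0,"ry":0,"rz":0,"jaw":1}]' 30 >/dev/null && python3 g.py 131.3 &&
python3 -m jog '[{"tx":-0.0003,"ty":-0.00027,"tz":0,"rx":0,"ry":0,"rz":0,"jaw":1},{"tx":-0.0003,"ty":-0.00027,"tz":0,"rx":0,"ry":0,"rz":0,"jaw":1},{"tx":-0.0003,"ty":-0.00027,"tz":0,"rx":0,"ry":0,"rz":0,"jaw":1},{"tx":-0.0003,"ty":-0.00027,"tz":0,"rx":0,"ry":0,"rz":0,"jaw":1},{"tx":-0.0003,"ty":-0.00027,"tz":0,"rx":0,"ry":0,"rz":0,"jaw":1}]' 30 >/dev/null && python3 g.py 133.1 &&
python3 -m jog '[{"tx":-0.00029,"ty":-0.00028,"tz":0,"rx":0,"ry":0,"rz":0,"jaw":1},{"tx":-0.00029,"ty":-0.00028,"tz":0,"rx":0,"ry":0,"rz":0,"jaw":1},{"tx":-0.00029,"ty":-0.00028,"tz":0,"rx":0,"ry":0,"rz":0,"jaw":1},{"tx":-0.00029,"ty":-0.00028,"tz":0,"rx":0,"ry":0,"rz":0,"jaw":1},{"tx":-0.00029,"ty":-0.00028,"tz":0,"rx":0,"ry":0,"rz":0,"jaw":1}]' 30 >/dev/null && python3 g.py 134.9
python3 - <<'E'
from h import *
snap('scene','scene_t7.png')
c=cam('scene');g=cv2.cvtColor(cv2.imread('pics/scene_t7.png'),cv2.COLOR_BGR2GRAY)
for x0 in (.51,.53,.575,.595):
    ys=np.arange(-.378,-.396,-.001)
    q=proj(c,np.array([[x0,y,.035] for y in ys])).astype(np.float32)
    v=cv2.remap(g,q[None,:,0],q[None,:,1],cv2.INTER_LINEAR)[0]
    print(x0,[f'{int(round(-y*1000))}:{k}' for y,k in zip(ys,v)])
E
```

```text
126 resist 5.0 F [ 7.7 -2.2 -2.7] ang 7.63 t 36.15
127.8 resist 4.5 F [ 6.7 -1.3 -1.4] ang 5.88 t 36.775
129.6 resist 4.3 F [ 6.8 -1.6 -3. ] ang 4.15 t 37.4
131.3 resist 3.8 F [ 6.2 -1.2 -2.4] ang 2.4 t 38.025
133.1 resist 4.4 F [ 7.2 -1.4 -2.1] ang 0.64 t 38.65
134.9 resist 3.4 F [ 6.9 -2.1 -1.8] ang -1.15 t 39.275
0.51 ['378:48', '379:47', '380:46', '381:44', '382:41', '383:40', '384:40', '385:39', '386:39', '387:38', '388:39', '389:42', '390:46', '391:50', '392:55', '393:60', '394:77', '395:95', '396:105']
0.53 ['378:42', '379:40', '380:40', '381:41', '382:42', '383:47', '384:53', '385:62', '386:72', '387:82', '388:80', '389:76', '390:71', '391:63', '392:56', '393:61', '394:80', '395:99', '396:99']
0.575 ['378:52', '379:50', '380:46', '381:43', '382:43', '383:45', '384:46', '385:47', '386:47', '387:47', '388:48', '389:50', '390:53', '391:56', '392:58', '393:62', '394:66', '395:68', '396:70']
0.595 ['378:41', '379:40', '380:38', '381:37', '382:38', '383:39', '384:42', '385:58', '386:74', '387:86', '388:91', '389:95', '390:86', '391:76', '392:71', '393:71', '394:71', '395:71', '396:72']
```

```bash
python3 -m jog '[{"tx":-0.00018,"ty":-0.00018,"tz":0,"rx":0,"ry":0,"rz":0,"jaw":1},{"tx":-0.00018,"ty":-0.00018,"tz":0,"rx":0,"ry":0,"rz":0,"jaw":1},{"tx":-0.00018,"ty":-0.00018,"tz":0,"rx":0,"ry":0,"rz":0,"jaw":1},{"tx":-0.00018,"ty":-0.00018,"tz":0,"rx":0,"ry":0,"rz":0,"jaw":1},{"tx":-0.00018,"ty":-0.00018,"tz":0,"rx":0,"ry":0,"rz":0,"jaw":1}]' 30 >/dev/null; python3 g.py 136 &&
python3 -m jog '[{"tx":-0.00017,"ty":-0.00018,"tz":0,"rx":0,"ry":0,"rz":0,"jaw":1},{"tx":-0.00017,"ty":-0.00018,"tz":0,"rx":0,"ry":0,"rz":0,"jaw":1},{"tx":-0.00017,"ty":-0.00018,"tz":0,"rx":0,"ry":0,"rz":0,"jaw":1},{"tx":-0.00017,"ty":-0.00018,"tz":0,"rx":0,"ry":0,"rz":0,"jaw":1},{"tx":-0.00017,"ty":-0.00018,"tz":0,"rx":0,"ry":0,"rz":0,"jaw":1}]' 30 >/dev/null && python3 g.py 137.1 &&
python3 -m jog '[{"tx":-0.00017,"ty":-0.00018,"tz":0,"rx":0,"ry":0,"rz":0,"jaw":1},{"tx":-0.00017,"ty":-0.00018,"tz":0,"rx":0,"ry":0,"rz":0,"jaw":1},{"tx":-0.00017,"ty":-0.00018,"tz":0,"rx":0,"ry":0,"rz":0,"jaw":1},{"tx":-0.00017,"ty":-0.00018,"tz":0,"rx":0,"ry":0,"rz":0,"jaw":1},{"tx":-0.00017,"ty":-0.00018,"tz":0,"rx":0,"ry":0,"rz":0,"jaw":1}]' 30 >/dev/null && python3 g.py 138.2 &&
python3 -m jog '[{"tx":-0.00017,"ty":-0.00019,"tz":0,"rx":0,"ry":0,"rz":0,"jaw":1},{"tx":-0.00017,"ty":-0.00019,"tz":0,"rx":0,"ry":0,"rz":0,"jaw":1},{"tx":-0.00017,"ty":-0.00019,"tz":0,"rx":0,"ry":0,"rz":0,"jaw":1},{"tx":-0.00017,"ty":-0.00019,"tz":0,"rx":0,"ry":0,"rz":0,"jaw":1},{"tx":-0.00017,"ty":-0.00019,"tz":0,"rx":0,"ry":0,"rz":0,"jaw":1}]' 30 >/dev/null && python3 g.py 139.3 &&
python3 -m jog '[{"tx":-0.00016,"ty":-0.00019,"tz":0,"rx":0,"ry":0,"rz":0,"jaw":1},{"tx":-0.00016,"ty":-0.00019,"tz":0,"rx":0,"ry":0,"rz":0,"jaw":1},{"tx":-0.00016,"ty":-0.00019,"tz":0,"rx":0,"ry":0,"rz":0,"jaw":1},{"tx":-0.00016,"ty":-0.00019,"tz":0,"rx":0,"ry":0,"rz":0,"jaw":1},{"tx":-0.00016,"ty":-0.00019,"tz":0,"rx":0,"ry":0,"rz":0,"jaw":1}]' 30 >/dev/null && python3 g.py 140.4 &&
python3 -m jog '[{"tx":-0.00016,"ty":-0.00019,"tz":0,"rx":0,"ry":0,"rz":0,"jaw":1},{"tx":-0.00016,"ty":-0.00019,"tz":0,"rx":0,"ry":0,"rz":0,"jaw":1},{"tx":-0.00016,"ty":-0.00019,"tz":0,"rx":0,"ry":0,"rz":0,"jaw":1},{"tx":-0.00016,"ty":-0.00019,"tz":0,"rx":0,"ry":0,"rz":0,"jaw":1},{"tx":-0.00016,"ty":-0.00019,"tz":0,"rx":0,"ry":0,"rz":0,"jaw":1}]' 30 >/dev/null && python3 g.py 141.5
```

```text
136 resist 4.3 F [ 6.8 -0.6 -1. ] ang -2.27 t 39.95
137.1 resist 3.8 F [ 6.7 -1.  -1.5] ang -3.34 t 40.575
138.2 resist 4.4 F [ 6.9 -0.3 -1. ] ang -4.42 t 41.2
139.3 resist 4.4 F [ 6.8 -0.  -1.1] ang -5.55 t 41.825
140.4 resist 4.3 F [ 7.2 -0.4 -2.1] ang -6.63 t 42.45
141.5 resist 3.4 F [ 7.1 -1.3 -1.3] ang -7.7 t 43.075
```

```bash
python3 -m jog '[{"tx":-0.00018,"ty":-0.00024,"tz":0,"rx":0,"ry":0,"rz":0,"jaw":1},{"tx":-0.00018,"ty":-0.00024,"tz":0,"rx":0,"ry":0,"rz":0,"jaw":1},{"tx":-0.00018,"ty":-0.00024,"tz":0,"rx":0,"ry":0,"rz":0,"jaw":1},{"tx":-0.00018,"ty":-0.00024,"tz":0,"rx":0,"ry":0,"rz":0,"jaw":1},{"tx":-0.00018,"ty":-0.00024,"tz":0,"rx":0,"ry":0,"rz":0,"jaw":1}]' 30 >/dev/null; python3 g.py 142.8 &&
python3 -m jog '[{"tx":-0.00018,"ty":-0.00024,"tz":0,"rx":0,"ry":0,"rz":0,"jaw":1},{"tx":-0.00018,"ty":-0.00024,"tz":0,"rx":0,"ry":0,"rz":0,"jaw":1},{"tx":-0.00018,"ty":-0.00024,"tz":0,"rx":0,"ry":0,"rz":0,"jaw":1},{"tx":-0.00018,"ty":-0.00024,"tz":0,"rx":0,"ry":0,"rz":0,"jaw":1},{"tx":-0.00018,"ty":-0.00024,"tz":0,"rx":0,"ry":0,"rz":0,"jaw":1}]' 30 >/dev/null && python3 g.py 144.1 &&
python3 -m jog '[{"tx":-0.00017,"ty":-0.00024,"tz":0,"rx":0,"ry":0,"rz":0,"jaw":1},{"tx":-0.00017,"ty":-0.00024,"tz":0,"rx":0,"ry":0,"rz":0,"jaw":1},{"tx":-0.00017,"ty":-0.00024,"tz":0,"rx":0,"ry":0,"rz":0,"jaw":1},{"tx":-0.00017,"ty":-0.00024,"tz":0,"rx":0,"ry":0,"rz":0,"jaw":1},{"tx":-0.00017,"ty":-0.00024,"tz":0,"rx":0,"ry":0,"rz":0,"jaw":1}]' 30 >/dev/null && python3 g.py 145.4 &&
python3 -m jog '[{"tx":-0.00017,"ty":-0.00025,"tz":0,"rx":0,"ry":0,"rz":0,"jaw":1},{"tx":-0.00017,"ty":-0.00025,"tz":0,"rx":0,"ry":0,"rz":0,"jaw":1},{"tx":-0.00017,"ty":-0.00025,"tz":0,"rx":0,"ry":0,"rz":0,"jaw":1},{"tx":-0.00017,"ty":-0.00025,"tz":0,"rx":0,"ry":0,"rz":0,"jaw":1},{"tx":-0.00017,"ty":-0.00025,"tz":0,"rx":0,"ry":0,"rz":0,"jaw":1}]' 30 >/dev/null && python3 g.py 146.8 &&
python3 -m jog '[{"tx":-0.00016,"ty":-0.00025,"tz":0,"rx":0,"ry":0,"rz":0,"jaw":1},{"tx":-0.00016,"ty":-0.00025,"tz":0,"rx":0,"ry":0,"rz":0,"jaw":1},{"tx":-0.00016,"ty":-0.00025,"tz":0,"rx":0,"ry":0,"rz":0,"jaw":1},{"tx":-0.00016,"ty":-0.00025,"tz":0,"rx":0,"ry":0,"rz":0,"jaw":1},{"tx":-0.00016,"ty":-0.00025,"tz":0,"rx":0,"ry":0,"rz":0,"jaw":1}]' 30 >/dev/null && python3 g.py 148.1 &&
python3 -m jog '[{"tx":-0.00016,"ty":-0.00026,"tz":0,"rx":0,"ry":0,"rz":0,"jaw":1},{"tx":-0.00016,"ty":-0.00026,"tz":0,"rx":0,"ry":0,"rz":0,"jaw":1},{"tx":-0.00016,"ty":-0.00026,"tz":0,"rx":0,"ry":0,"rz":0,"jaw":1},{"tx":-0.00016,"ty":-0.00026,"tz":0,"rx":0,"ry":0,"rz":0,"jaw":1},{"tx":-0.00016,"ty":-0.00026,"tz":0,"rx":0,"ry":0,"rz":0,"jaw":1}]' 30 >/dev/null && python3 g.py 149.4
```

```text
142.8 resist 3.9 F [ 6.5 -0.  -0.6] ang -9.02 t 43.7
144.1 resist 3.7 F [ 7.  -0.5 -0.8] ang -10.37 t 44.325
145.4 resist 3.8 F [ 7.5 -0.5 -2.1] ang -11.65 t 44.95
146.8 resist 3.6 F [ 6.8 -0.2 -0.2] ang -12.99 t 45.575
148.1 resist 4.9 F [ 7.   1.4 -1.2] ang -14.3 t 46.2
149.4 resist 4.5 F [ 7.   1.2 -0.5] ang -15.63 t 46.825
```

```bash
python3 -m jog '[{"tx":-0.00015,"ty":-0.00026,"tz":0,"rx":0,"ry":0,"rz":0,"jaw":1},{"tx":-0.00015,"ty":-0.00026,"tz":0,"rx":0,"ry":0,"rz":0,"jaw":1},{"tx":-0.00015,"ty":-0.00026,"tz":0,"rx":0,"ry":0,"rz":0,"jaw":1},{"tx":-0.00015,"ty":-0.00026,"tz":0,"rx":0,"ry":0,"rz":0,"jaw":1},{"tx":-0.00015,"ty":-0.00026,"tz":0,"rx":0,"ry":0,"rz":0,"jaw":1}]' 30 >/dev/null; python3 g.py 150.7 &&
python3 -m jog '[{"tx":-0.00014,"ty":-0.00026,"tz":0,"rx":0,"ry":0,"rz":0,"jaw":1},{"tx":-0.00014,"ty":-0.00026,"tz":0,"rx":0,"ry":0,"rz":0,"jaw":1},{"tx":-0.00014,"ty":-0.00026,"tz":0,"rx":0,"ry":0,"rz":0,"jaw":1},{"tx":-0.00014,"ty":-0.00026,"tz":0,"rx":0,"ry":0,"rz":0,"jaw":1},{"tx":-0.00014,"ty":-0.00026,"tz":0,"rx":0,"ry":0,"rz":0,"jaw":1}]' 30 >/dev/null && python3 g.py 152.1 &&
python3 -m jog '[{"tx":-0.00014,"ty":-0.00027,"tz":0,"rx":0,"ry":0,"rz":0,"jaw":1},{"tx":-0.00014,"ty":-0.00027,"tz":0,"rx":0,"ry":0,"rz":0,"jaw":1},{"tx":-0.00014,"ty":-0.00027,"tz":0,"rx":0,"ry":0,"rz":0,"jaw":1},{"tx":-0.00014,"ty":-0.00027,"tz":0,"rx":0,"ry":0,"rz":0,"jaw":1},{"tx":-0.00014,"ty":-0.00027,"tz":0,"rx":0,"ry":0,"rz":0,"jaw":1}]' 30 >/dev/null && python3 g.py 153.4 &&
python3 -m jog '[{"tx":-0.00013,"ty":-0.00027,"tz":0,"rx":0,"ry":0,"rz":0,"jaw":1},{"tx":-0.00013,"ty":-0.00027,"tz":0,"rx":0,"ry":0,"rz":0,"jaw":1},{"tx":-0.00013,"ty":-0.00027,"tz":0,"rx":0,"ry":0,"rz":0,"jaw":1},{"tx":-0.00013,"ty":-0.00027,"tz":0,"rx":0,"ry":0,"rz":0,"jaw":1},{"tx":-0.00013,"ty":-0.00027,"tz":0,"rx":0,"ry":0,"rz":0,"jaw":1}]' 30 >/dev/null && python3 g.py 154.7 &&
python3 -m jog '[{"tx":-0.00012,"ty":-0.00027,"tz":0,"rx":0,"ry":0,"rz":0,"jaw":1},{"tx":-0.00012,"ty":-0.00027,"tz":0,"rx":0,"ry":0,"rz":0,"jaw":1},{"tx":-0.00012,"ty":-0.00027,"tz":0,"rx":0,"ry":0,"rz":0,"jaw":1},{"tx":-0.00012,"ty":-0.00027,"tz":0,"rx":0,"ry":0,"rz":0,"jaw":1},{"tx":-0.00012,"ty":-0.00027,"tz":0,"rx":0,"ry":0,"rz":0,"jaw":1}]' 30 >/dev/null && python3 g.py 156
python3 - <<'E'
from h import *
snap('scene','scene_t8.png')
c=cam('scene')
for f in('7','8'):
  g=cv2.cvtColor(cv2.imread(f'pics/scene_t{f}.png'),cv2.COLOR_BGR2GRAY)
  for x0 in (.53,.595):
    ys=np.arange(-.378,-.396,-.001)
    q=proj(c,np.array([[x0,y,.035] for y in ys])).astype(np.float32)
    v=cv2.remap(g,q[None,:,0],q[None,:,1],cv2.INTER_LINEAR)[0]
    print(x0,[f'{int(round(-y*1000))}:{k}' for y,k in zip(ys,v)])
E
```

```text
150.7 resist 5.6 F [ 7.2  2.4 -1.9] ang -16.76 t 47.45
152.1 resist 8.0 F [ 8.5  4.6 -0.3] ang -17.88 t 48.075
153.4 resist 9.1 F [ 8.4  6.  -1.2] ang -19.08 t 48.7
0.53 ['378:42', '379:40', '380:40', '381:41', '382:42', '383:47', '384:53', '385:62', '386:72', '387:82', '388:80', '389:76', '390:71', '391:63', '392:56', '393:61', '394:80', '395:99', '396:99']
0.595 ['378:41', '379:40', '380:38', '381:37', '382:38', '383:39', '384:42', '385:58', '386:74', '387:86', '388:91', '389:95', '390:86', '391:76', '392:71', '393:71', '394:71', '395:71', '396:72']
0.53 ['378:48', '379:44', '380:44', '381:46', '382:47', '383:44', '384:40', '385:47', '386:63', '387:80', '388:80', '389:76', '390:72', '391:64', '392:56', '393:61', '394:80', '395:100', '396:98']
0.595 ['378:44', '379:45', '380:44', '381:44', '382:41', '383:39', '384:38', '385:42', '386:45', '387:56', '388:70', '389:84', '390:81', '391:78', '392:75', '393:72', '394:69', '395:70', '396:72']
```

```bash
sed -i 's/f>9/f>13/' g.py
python3 -m jog '[{"tx":-0.00009,"ty":-0.00018,"tz":0,"rx":0,"ry":0,"rz":0,"jaw":1},{"tx":-0.00009,"ty":-0.00018,"tz":0,"rx":0,"ry":0,"rz":0,"jaw":1},{"tx":-0.00009,"ty":-0.00018,"tz":0,"rx":0,"ry":0,"rz":0,"jaw":1},{"tx":-0.00009,"ty":-0.00018,"tz":0,"rx":0,"ry":0,"rz":0,"jaw":1},{"tx":-0.00009,"ty":-0.00018,"tz":0,"rx":0,"ry":0,"rz":0,"jaw":1}]' 30 >/dev/null; python3 g.py 154.3 &&
python3 -m jog '[{"tx":-0.00008,"ty":-0.00018,"tz":0,"rx":0,"ry":0,"rz":0,"jaw":1},{"tx":-0.00008,"ty":-0.00018,"tz":0,"rx":0,"ry":0,"rz":0,"jaw":1},{"tx":-0.00008,"ty":-0.00018,"tz":0,"rx":0,"ry":0,"rz":0,"jaw":1},{"tx":-0.00008,"ty":-0.00018,"tz":0,"rx":0,"ry":0,"rz":0,"jaw":1},{"tx":-0.00008,"ty":-0.00018,"tz":0,"rx":0,"ry":0,"rz":0,"jaw":1}]' 30 >/dev/null && python3 g.py 155.2 &&
python3 -m jog '[{"tx":-0.00008,"ty":-0.00018,"tz":0,"rx":0,"ry":0,"rz":0,"jaw":1},{"tx":-0.00008,"ty":-0.00018,"tz":0,"rx":0,"ry":0,"rz":0,"jaw":1},{"tx":-0.00008,"ty":-0.00018,"tz":0,"rx":0,"ry":0,"rz":0,"jaw":1},{"tx":-0.00008,"ty":-0.00018,"tz":0,"rx":0,"ry":0,"rz":0,"jaw":1},{"tx":-0.00008,"ty":-0.00018,"tz":0,"rx":0,"ry":0,"rz":0,"jaw":1}]' 30 >/dev/null && python3 g.py 156
```

```text
154.3 resist 10.6 F [ 9.7  7.2 -0.9] ang -19.84 t 49.375
155.2 resist 11.8 F [ 9.9  8.4 -0.4] ang -20.62 t 50.0
156 resist 13.1 F [10.   9.9  0.1] ang -21.42 t 50.625
```

```bash
sed -i 's/f>13/f>16/' g.py
python3 -m jog '[{"tx":-0.00008,"ty":-0.00018,"tz":0,"rx":0,"ry":0,"rz":0,"jaw":1},{"tx":-0.00008,"ty":-0.00018,"tz":0,"rx":0,"ry":0,"rz":0,"jaw":1},{"tx":-0.00008,"ty":-0.00018,"tz":0,"rx":0,"ry":0,"rz":0,"jaw":1},{"tx":-0.00008,"ty":-0.00018,"tz":0,"rx":0,"ry":0,"rz":0,"jaw":1},{"tx":-0.00008,"ty":-0.00018,"tz":0,"rx":0,"ry":0,"rz":0,"jaw":1}]' 30 >/dev/null; python3 g.py 156.9 &&
python3 -m jog '[{"tx":-0.00008,"ty":-0.00018,"tz":0,"rx":0,"ry":0,"rz":0,"jaw":1},{"tx":-0.00008,"ty":-0.00018,"tz":0,"rx":0,"ry":0,"rz":0,"jaw":1},{"tx":-0.00008,"ty":-0.00018,"tz":0,"rx":0,"ry":0,"rz":0,"jaw":1},{"tx":-0.00008,"ty":-0.00018,"tz":0,"rx":0,"ry":0,"rz":0,"jaw":1},{"tx":-0.00008,"ty":-0.00018,"tz":0,"rx":0,"ry":0,"rz":0,"jaw":1}]' 30 >/dev/null && python3 g.py 157.8; python3 -m jog '[{"tx":0,"ty":0,"tz":0,"rx":0,"ry":0,"rz":0,"jaw":1},{"tx":0,"ty":0,"tz":0,"rx":0,"ry":0,"rz":0,"jaw":1},{"tx":0,"ty":0,"tz":0,"rx":0,"ry":0,"rz":0,"jaw":1},{"tx":0,"ty":0,"tz":0,"rx":0,"ry":0,"rz":0,"jaw":1},{"tx":0,"ty":0,"tz":0,"rx":0,"ry":0,"rz":0,"jaw":1}]' 30 >/dev/null; python3 g.py 157.8
python3 - <<'E'
from h import *
snap('scene','scene_t9.png')
c=cam('scene')
g=cv2.cvtColor(cv2.imread(f'pics/scene_t9.png'),cv2.COLOR_BGR2GRAY)
for x0 in (.53,.595):
    ys=np.arange(-.378,-.396,-.001)
    q=proj(c,np.array([[x0,y,.035] for y in ys])).astype(np.float32)
    v=cv2.remap(g,q[None,:,0],q[None,:,1],cv2.INTER_LINEAR)[0]
    print(x0,[f'{int(round(-y*1000))}:{k}' for y,k in zip(ys,v)])
E
```

```text
156.9 resist 14.4 F [10.4 11.2 -0.5] ang -22.16 t 51.25
157.8 resist 15.7 F [11.1 12.5 -0.9] ang -22.94 t 51.875
157.8 resist 15.8 F [10.9 12.6 -1.1] ang -22.96 t 52.5
0.53 ['378:50', '379:48', '380:46', '381:44', '382:43', '383:45', '384:46', '385:52', '386:64', '387:77', '388:78', '389:76', '390:73', '391:64', '392:54', '393:60', '394:82', '395:104', '396:102']
0.595 ['378:44', '379:44', '380:44', '381:44', '382:42', '383:40', '384:39', '385:44', '386:50', '387:59', '388:72', '389:83', '390:81', '391:79', '392:77', '393:74', '394:72', '395:72', '396:73']
```

Resistance rose steadily to 16 N (normal about 4) while the rack stayed still in the image, so it is home. Ease off, open and lift straight away.

```bash
python3 -m jog '[{"tx":0.0008,"ty":0.0018,"tz":0,"rx":0,"ry":0,"rz":0,"jaw":1},{"tx":0.0008,"ty":0.0018,"tz":0,"rx":0,"ry":0,"rz":0,"jaw":1},{"tx":0,"ty":0,"tz":0,"rx":0,"ry":0,"rz":0,"jaw":0},{"tx":0,"ty":0,"tz":0,"rx":0,"ry":0,"rz":0,"jaw":0},{"tx":0,"ty":0,"tz":0,"rx":0,"ry":0,"rz":0,"jaw":0}]' 20; python3 g.py 158
python3 -m jog '[{"tx":0,"ty":0,"tz":-0.01,"rx":0,"ry":0,"rz":0,"jaw":0},{"tx":0,"ty":0,"tz":-0.03,"rx":0,"ry":0,"rz":0,"jaw":0},{"tx":0,"ty":0,"tz":-0.04,"rx":0,"ry":0,"rz":0,"jaw":0},{"tx":0,"ty":0,"tz":-0.03,"rx":0,"ry":0,"rz":0,"jaw":0},{"tx":0,"ty":0,"tz":0,"rx":0,"ry":0,"rz":0,"jaw":0}]' 20
python3 - <<'E'
from h import *
s,_=snap('wrist','w_end.png');_,a=snap('scene','scene_end.png');_,b=snap('side','side_end.png')
c=cam('scene');g=cv2.cvtColor(cv2.imread('pics/scene_end.png'),cv2.COLOR_BGR2GRAY)
for x0 in (.53,.595):
    ys=np.arange(-.378,-.396,-.001)
    q=proj(c,np.array([[x0,y,.035] for y in ys])).astype(np.float32)
    v=cv2.remap(g,q[None,:,0],q[None,:,1],cv2.INTER_LINEAR)[0]
    print(x0,[f'{int(round(-y*1000))}:{k}' for y,k in zip(ys,v)])
# head top: where is the dark grip sleeve + crank head seen vs expected
for n in('side','scene'):
    print(n,'expected head top px',proj(cam(n),[[.5517,-.1075,.14],[.552,-.1075,.12]]).round(1).tolist())
# bystanders unchanged: image difference start/end, blob boxes
for n in('scene','side'):
    d=cv2.absdiff(cv2.imread(f'pics/{n}0.png'),cv2.imread(f'pics/{n}_end.png')).max(2)
    k,_,st,_=cv2.connectedComponentsWithStats((cv2.medianBlur(d,3)>45).astype(np.uint8))
    print(n,[list(map(int,r)) for r in st[1:] if r[4]>25])
E
```

```text
time_s: 53.18
position: [0.6128, -0.1309, 0.2844]
eef_rot: [[-0.682, 0.732, 0.0], [0.732, 0.682, -0.0], [-0.0, 0.0, -1.0]]
ft_force: [0.2, -0.1, 0.5]
gripper_width: 0.0427
grasp_force: 0.0
158 resist 0.0 F [-0.2  0.1 -0.5] ang -21.05 t 53.175
time_s: 53.8
position: [0.6129, -0.1308, 0.3973]
eef_rot: [[-0.682, 0.732, 0.004], [0.732, 0.682, -0.002], [-0.004, 0.002, -1.0]]
ft_force: [0.1, -0.9, -1.0]
gripper_width: 0.0429
grasp_force: 0.0
0.53 ['378:48', '379:47', '380:46', '381:46', '382:45', '383:43', '384:41', '385:49', '386:66', '387:82', '388:80', '389:76', '390:70', '391:63', '392:56', '393:61', '394:79', '395:97', '396:96']
0.595 ['378:42', '379:43', '380:44', '381:44', '382:43', '383:41', '384:40', '385:44', '386:49', '387:59', '388:73', '389:84', '390:79', '391:73', '392:70', '393:71', '394:72', '395:73', '396:74']
side expected head top px [[321.0, 210.2], [320.5, 217.2]]
scene expected head top px [[256.5, 211.2], [256.7, 216.3]]
scene [[301, 0, 20, 9, 136], [324, 0, 10, 7, 49], [211, 2, 40, 64, 1503], [353, 2, 5, 15, 33], [271, 8, 5, 37, 118], [347, 36, 5, 14, 39], [281, 44,
[... 225 characters left out ...]
 25, 476], [199, 246, 29, 18, 298], [229, 247, 15, 10, 120], [156, 254, 30, 18, 337], [202, 258, 54, 14, 257], [201, 266, 62, 29, 1097], [158, 270, 29, 8, 94]]
side [[42, 0, 37, 40, 547], [79, 0, 43, 32, 843], [245, 0, 81, 153, 7378], [341, 0, 92, 80, 5137], [46, 35, 12, 13, 42], [47, 51, 63, 26, 695], [344, 54, 53, 133, 3684], [49, 67, 58, 192, 5448], [210, 174, 41, 23, 439], [333, 200, 27, 29, 355], [315, 207, 13, 22, 241], [155, 221, 71, 44, 2002], [257, 225, 57, 40, 1070], [304, 233, 48, 29, 196], [297, 242, 117, 83, 4283], [226, 247, 15, 11, 128], [97, 273, 222, 74, 7912], [349, 308, 69, 62, 1552], [52, 327, 11, 12, 45], [83, 366, 11, 17, 111], [59, 386, 22, 8, 48], [3, 401, 19, 4, 56]]
```

```bash
python3 -c "
from cell import manip
print(manip.finish_job())"
```

```text
the job is handed in; nothing more can be done
None
```

The crank is fully down on the shaft and was wound clockwise just over 2.9 turns until the handle force reached 16 N and the rack stopped moving in the camera image. I then let go, lifted clear and handed the job in at 54 s, but I viewed 11 pictures instead of the 10 allowed, and I only looked for disturbed bystanders with an image comparison, which was inconclusive.

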